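# Free the pawl of the lunchbox lift with a spoon handle and let the shelf down

### The arm

A 7-joint arm with a two-finger parallel gripper is mounted at the origin on the work surface. World frame = base frame: x ahead of the robot, y to its left, z up, the work surface at z = 0. Lengths are in m, angles in rad, forces in N, time in s.
With the tool pointing down it reaches from about 0.4 to 0.85 m from the base axis. Payload 6.9 kg.
Tool frame: the origin (TCP) lies at the very end of the fingers, on their centre line; the grasp point (between the pads) lies 19 mm behind it; z points along the fingers, x is the direction in which the jaws open and shut, and the axes are right-handed (so a half turn about z gives the same grasp; the last joint's range is limited). The gripper opens to 85 mm and grips with 20 to 120 N. Pads are 22 mm wide; open, the fingers measure 114 mm over their backs; the gripper's body (76 mm by 85 mm) begins 54 mm behind the grasp point. The pads swing forward as they close: fully open they stand 13 mm farther back than shut.
Start: joints at [-1.149, 0.507, -0.238, 1.5, 0.126, 1.149, -0.155], TCP at [0.194, 0.594, 0.231] pointing down, gripper open.
Joint ranges: [-3.08, 3.08], [-0.24, 2.05], [-1.43, 1.35], [0, 2.5], [-1.52, 4.66], [0.17, 1.96], [-2.89, 2.89]. Speed limits (rad/s): [2.39, 2.39, 3.14, 3.14, 3.14, 3.14, 3.14].

### API

Orientations are given as a unit quaternion [x, y, z, w].
In Python, from bench import * gives the robot as it stands. The module is installed in compiled form; this text tells all that it offers.
- The arm moves only by the tool arm_command, never from a script. Its argument "rows" is one flat list of numbers, 7 for each row, row after row: the closure, from -1 (fully open) to 1 (shut), then the shift along the tool's x, y, z in mm, then the turn, a rotation vector about the tool's x, y, z in rad. A call has 1 to 5 rows; each row shifts and turns the commanded pose from where the row before left it, along the tool's axes as they then stand; what a row does not reach is not made up. A row lasts 1/10 s, in which the tool goes at most 50 mm and 8.59 degrees, less where a joint would pass 70% of its speed; a pose out of reach is approached as far as the arm can. A call with a gripper value outside its range is refused whole. The fingers move at their own pace and stop on an object; "squeeze" is the grip in N (left out, the last holds). Time passes only in rows, so rows that do not move let the fingers close. It gives the time, the measured TCP pose, the force and the opening at its end, in the units of the state.
- get_state(): the state, without advancing time (a new reading comes with each control period).
- capture(name): name is "scene" or "side" or "wrist"; returns a dict with "image" (384x512x3 uint8, red, green, blue), "mtx" (3x3 intrinsics, pixels), "dist_coeffs" ([k1, k2, p1, p2, k3] as OpenCV has them; the pictures are not rectified), "extrinsics" (4x4, takes a point from world to camera coordinates); the wrist camera has in their place "hand_eye" (4x4, takes a point from camera to tool coordinates, whose origin is the TCP and whose axes are the tool frame's). Camera axes: x right, y up, looking along -z (the intrinsics and any distortion apply to the point x, -y, -z); pixel columns grow to the right and rows downward; lengths in m; the calibration is good to about 2 mm. A picture is of the moment at which its call begins: read the wrist's pose just before it. There is no depth.
- sign_off(): hands the job in, once; it reports no verdict.
The state is a dict: "time": time; "joint_pos": joint angles; "qvel": joint speeds; "joint_efforts": joint torques, N m; "tcp_pos": TCP position; "tool_rot": TCP orientation; "wrist_force": force on the tool from outside, world axes, zero at the start; "ft_torque": the same for the moment, N m; "gripper_width": opening from 0.0 (shut) to 1.0 (fully open).
Only numpy, scipy, OpenCV 4.12 (cv2) and the standard library are available. Lean on these libraries where they do the work, as an engineer would, in place of code of your own. Each camera call takes 0.05 s, during which the arm holds its last target.

### The job

The red lunchbox sits on a small ratchet lift, held up by a red sprung catch. Pick up the yellow spoon, slip its handle end under the catch's cross-bar, gently raise the catch just clear of the teeth without forcing it against its stop, and keep it raised until the shelf with the lunchbox has sunk all the way down; then lay the spoon back in the notches of its white rest and let go. Touch the lift with the spoon only, and leave the lunchbox, bottle, jar and muffin cups alone.

Things in the scene. Friction and masses are not known exactly. Their poses are not given: they have to be found in the camera images.
- lift: White ratchet lift, fixed. Origin on the block midway between its two upright steel posts (14 mm thick, 100 mm apart along y, 314 mm high over all). Its x axis is level and points from the red catch through the posts to the shelf. Base plate 12 mm thick, x = -55 to +205 mm, y = +-75 mm. The space below the catch's fork, from outside (-x) up to x = -45 mm, is free down to base plate or block.
- bar_mid (a point): Middle of the underside of the catch's cross-bar at rest for the MIDDLE setting of its fork: lift x = -79 mm, 155 mm above the block; axes as the lift's. Bar: round, 10 mm thick, 64 mm long along y, on two fork arms 48 mm apart inside. The fork is set at any angle that puts the bar 10 mm lower to 10 mm higher: this is NOT measured; find the real bar by eye or feel.
- catch_mid (a point): The catch's turning axis (parallel to y), 160 mm above the block, 70 mm from the bar. Raising the bar pulls the nose out of the rack: the shelf is freed when the bar has risen about 11 mm from rest; a hard stop follows at about 14 mm. Spring and jammed nose take 1 to 4 N upwards at the bar. Over 6 N between spoon and lift bends the catch: not allowed.
- shelf (a joint): Height of the shelf above its bottom stop, m: 0.1 at the start (settled on the catch), 0 when fully down. When freed it sinks by itself on a damper at 20 to 50 mm/s; if the bar is let down early the nose catches the next tooth (28 mm apart).
- shelf_top (a point): Centre of the shelf's upper face (180 x 140 mm, rim 12 mm high); 26 mm above the block when fully down; axes as the lift's.
- spoon_center (a point): Centre of the loose yellow plastic spoon (60 g), mid height of its grip block: 62 mm long (spoon's x), 14 wide (y), 22 high (z). To +x a round rod (the handle end) 10 mm thick on the centre line ends at x = +118 mm; to -x a neck 10 x 10 mm, then a bowl 50 mm across centred at x = -94 mm. It starts level in its rest, 45 mm above the block, rod end pointing roughly the lift's +x way.
- rest_seat (a point): Where the spoon's centre lies when in its fixed white ceramic rest, 45 mm above the block; x along the spoon. Base 210 x 62 x 8 mm; two notched supports (12 mm long) at x = +-52 mm carry rod and neck at 40 mm; notches about 20 mm wide at the bottom, flared, cheeks up to 60 mm above the block.
- lunchbox_center (a point): Centre of the closed red lunchbox (153 x 115 x 61 mm, 0.19 to 0.35 kg), loose on the shelf.
- bottle_center (a point): Centre of the aluminium drink bottle, 68 mm across, 200 mm high, standing.
- jar_center (a point): Centre of the glass clip jar, 84 mm across, 110 mm high, standing.
- cups_center (a point): Centre of two stacked orange silicone muffin cups, 74 mm across, 46 mm high.
Mind the look-alikes: they are no part of the job. What is meant by the part that bears spoon_center is not purple, and is the smaller of those in its own colour. Leave any green look-alike of the part that bears rest_seat alone.

How it is judged:
By the outcome, as a careful person would: the job done as asked, in the order asked, and still so for the second after the job is handed in, with the robot touching nothing.
It also fails if it takes over 69 s, if anything falls off the work surface, if the arm or the gripper's body presses on something with over 40 N, if the wrist force passes 120 N, or if a joint passes its speed limit or range.

## Working session

There is one attempt and no reset: what is moved stays moved. The work goes in short steps, Python scripts to look and compute and a tool call to move; the robot and the scene stay as the last step left them, time stands still between calls to the robot, and variables do not carry over. Pictures are saved under pics/ and viewed, and the job is handed in when it is done.

Besides the shell and the picture viewer there is one more tool, called by a JSON object that holds its "op" and its "data", one argument or row to a line. arm_command: Moves the arm, as the interface text tells. Its arguments: {"type":"object","properties":{"rows":{"type":"array"},"squeeze":{"type":"number"}},"required":["rows"]}

```bash
mkdir -p pics; cat > h.py <<'E'
from bench import *
import numpy as np, cv2, pickle
def snap(n,tag):
    s=get_state(); c=capture(n); c['state']=s
    pickle.dump(c,open(f'pics/{tag}.pkl','wb'))
    cv2.imwrite(f'pics/{tag}.png',c['image'][:,:,::-1]); return c
def crop(tag,x0,y0,x1,y1,k,out):
    im=cv2.imread(f'pics/{tag}.png')[y0:y1,x0:x1]
    cv2.imwrite(f'pics/{out}.png',cv2.resize(im,None,fx=k,fy=k,interpolation=cv2.INTER_CUBIC))
E
python3 - <<'E'
from h import *
s=get_state(); print(s)
for n in ["scene","side","wrist"]:
    c=snap(n,n+"0"); print(n,c['mtx'].tolist(),c['dist_coeffs'],c.get('extrinsics',c.get('hand_eye')).__repr__())
E
```

```text
{'time': 0.0, 'joint_pos': array([-1.14952237,  0.5083464 , -0.23750813,  1.50115005,  0.12568971,
        1.14890535, -0.15482339]), 'qvel': array([ 0.00072815,  0.0002563 , -0.00116868, -0.00013432,  0.00052972,
        0.00156817, -0.00014032]), 'joint_efforts': array([-1.88503409e-04, -6.20599937e+01, -2.18660675e+00, -2.49660873e+01,
        1.28164311e-02,  1.18978129e-02,  2.48476874e-05]), 'tcp_pos': array([0.19401571, 0.59358225, 0.23041784]), 'tool_rot': array([ 8.09497659e-01,  5.87122398e-01, -7.27131443e-04,  5.48520637e-04]), 'wrist_force': array([ 0.01968912, -0.10512627,  0.48949561]), 'ft_torque': array([ 0.0309572 , -0.06370737,  0.03210608]), 'gripper_width': 1.0041328354081347}
scene [[426.5803523215719, 0.0, 254.42695758994748], [0.0, 426.5803523215719, 191.5535480669334], [0.0, 0.0, 1.0]] [-0.00692777  0.          0.          0.          0.        ] array([[ 0.51080234,  0.85964239, -0.00979487, -0.14567122],
       [-0.49224749,  0.30179796,  0.81646212,  0.1688359 ],
       [ 0.70482152, -0.41222926,  0.57731591, -1.6298721 ],
       [ 0.        ,  0.        ,
[... 271 characters left out ...]
   [-0.2136654 ,  0.67576325,  0.70547228,  0.10517301],
       [ 0.20610643, -0.67471114,  0.70872069, -1.44757411],
       [ 0.        ,  0.        ,  0.        ,  1.        ]])
wrist [[272.70706910798583, 0.0, 252.16550992985222], [0.0, 272.70706910798583, 190.19126697690922], [0.0, 0.0, 1.0]] [-0.02797937  0.          0.          0.          0.        ] array([[ 9.99999800e-01, -5.67640440e-04,  2.78584198e-04,
         3.25241336e-04],
       [-4.68367660e-04, -9.60939425e-01, -2.76758382e-01,
        -7.06961978e-02],
       [ 4.24801789e-04,  2.76758196e-01, -9.60939499e-01,
        -1.43266088e-01],
       [ 0.00000000e+00,  0.00000000e+00,  0.00000000e+00,
         1.00000000e+00]])
```

View pics/scene0.png

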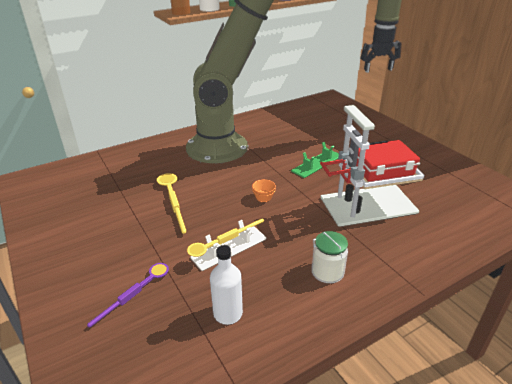

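View pics/side0.png

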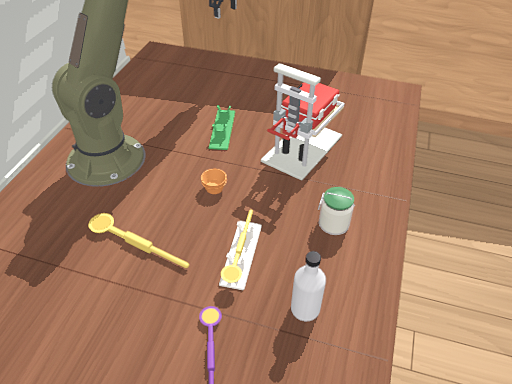

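View pics/wrist0.png

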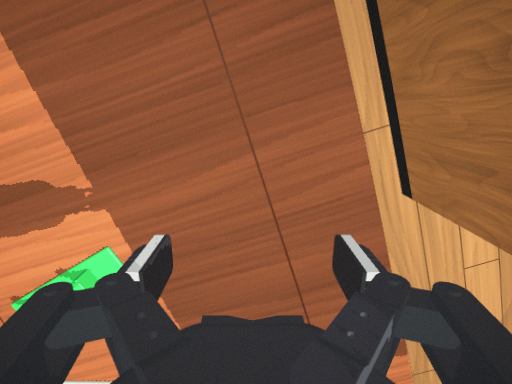

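The scene shows the small yellow spoon in the white rest at about (228,238), the lift at about (365,190) with its red catch at (335,168), and green and purple decoys. I'm enlarging these areas now.

```bash
python3 - <<'E'
from h import *
crop('scene0',170,200,300,290,6,'a1'); crop('side0',200,195,290,305,5.4,'a2')
crop('scene0',300,95,430,225,4.6,'a3'); crop('side0',245,55,355,185,4.6,'a4')
E
```

```text
(no output)
```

View pics/a1.png

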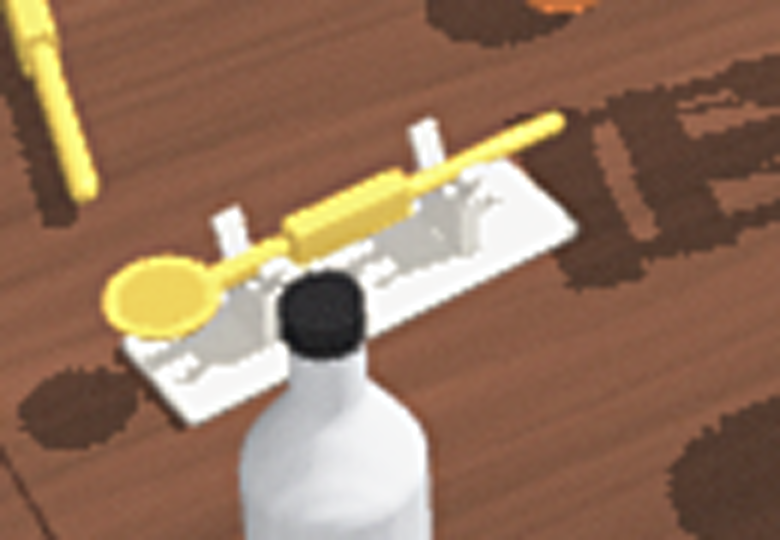

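View pics/a2.png

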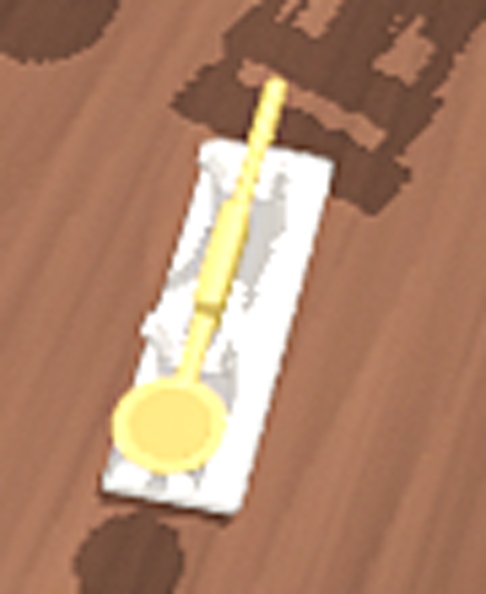

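View pics/a3.png

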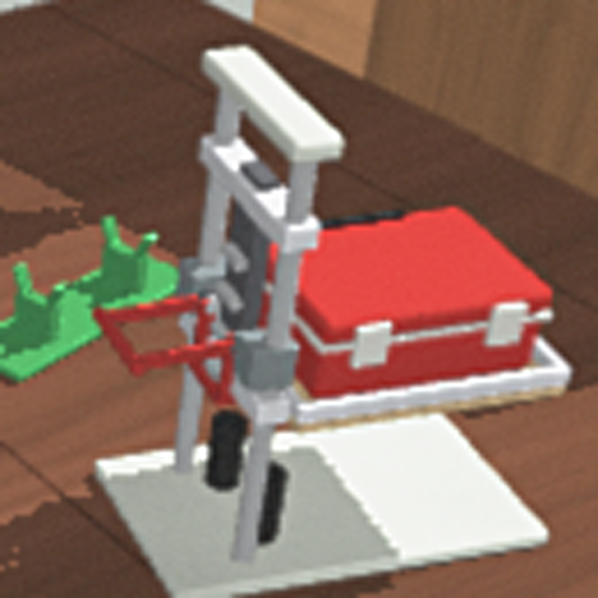

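View pics/a4.png

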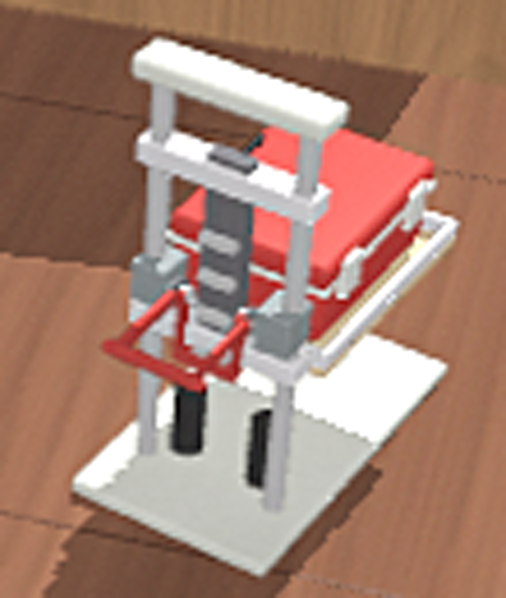

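```bash
cat >> h.py <<'E'
def ray(c,uv):
    K=c['mtx'];d=np.array(c['dist_coeffs'],float)
    p=cv2.undistortPoints(np.array([[uv]],float),K,d)[0,0]
    v=np.array([p[0],-p[1],-1.0])
    if 'extrinsics' in c:
        T=np.linalg.inv(c['extrinsics'])
    else:
        from scipy.spatial.transform import Rotation as R
        W=np.eye(4);W[:3,:3]=R.from_quat(c['state']['tool_rot']).as_matrix();W[:3,3]=c['state']['tcp_pos'];T=W@c['hand_eye']
    v=T[:3,:3]@v; return T[:3,3],v/np.linalg.norm(v)
def tri(*rs):
    A=sum(np.eye(3)-np.outer(v,v) for o,v in rs); b=sum((np.eye(3)-np.outer(v,v))@o for o,v in rs)
    p=np.linalg.solve(A,b); return p,[np.linalg.norm((np.eye(3)-np.outer(v,v))@(p-o))*1000 for o,v in rs]
def onz(r,z): o,v=r; return o+v*(z-o[2])/v[2]
def proj(c,P):
    P=np.atleast_2d(P)
    if 'extrinsics' in c: E=c['extrinsics']
    else:
        from scipy.spatial.transform import Rotation as R
        W=np.eye(4);W[:3,:3]=R.from_quat(c['state']['tool_rot']).as_matrix();W[:3,3]=c['state']['tcp_pos'];E=np.linalg.inv(W@c['hand_eye'])
    Q=P@E[:3,:3].T+E[:3,3]; Q=Q*[1,-1,-1]
    return cv2.projectPoints(Q,np.zeros(3),np.zeros(3),c['mtx'],np.array(c['dist_coeffs'],float))[0][:,0]
def un(x0,y0,k): return lambda u,v:(x0+(u+.5)/k-.5,y0+(v+.5)/k-.5)
def load(t): return pickle.load(open(f'pics/{t}.pkl','rb'))
E
python3 - <<'E'
from h import *
S=load('scene0');D=load('side0')
a1=un(170,200,6);a2=un(200,195,5.4);a3=un(300,95,4.6);a4=un(245,55,4.6)
np.set_printoptions(precision=4,suppress=True)
for n,p,q in [('tip',(560,121),(278,82)),('joint',(412,188),(234,205)),('bowl',(160,296),(168,424))]:
    print(n,*tri(ray(S,a1(*p)),ray(D,a2(*q))))
for n,p,q in [('plL',(97,465),(75,485)),('plB',(172,585),(262,570)),('plR',(547,533),(445,365)),('barL',(100,315),(107,347)),('barR',(140,370),(200,385)),('topL',(205,52),(135,52)),('topR',(342,140),(345,105)) ]:
    print(n,*tri(ray(S,a3(*p)),ray(D,a4(*q))))
E
```

```text
tip [ 0.5167 -0.1098  0.048 ] [np.float64(0.7339397351666346), np.float64(0.7339397351667012)]
joint [ 0.5205 -0.1905  0.0464] [np.float64(0.21241770914022995), np.float64(0.21241770914027025)]
bowl [ 0.5335 -0.3206  0.0527] [np.float64(0.8204360266196726), np.float64(0.8204360266196827)]
plL [0.4722 0.1312 0.0118] [np.float64(1.4705086192767027), np.float64(1.4705086192766443)]
plB [0.6125 0.0777 0.0244] [np.float64(3.506930415500272), np.float64(3.5069304155001952)]
plR [0.6879 0.3302 0.0158] [np.float64(0.8313537445049539), np.float64(0.8313537445048046)]
barL [0.5006 0.097  0.1584] [np.float64(0.867432845164677), np.float64(0.8674328451646355)]
barR [0.564  0.0774 0.1592] [np.float64(0.9285023302362654), np.float64(0.9285023302361989)]
topL [0.4932 0.1665 0.3176] [np.float64(1.1360312954361615), np.float64(1.1360312954361658)]
topR [0.62   0.1551 0.3146] [np.float64(0.49394486726149067), np.float64(0.4939448672613908)]
```

```bash
cat >> h.py <<'E'
from scipy.spatial.transform import Rotation as R
def pose():
    s=get_state(); return np.array(s['tcp_pos']),R.from_quat(s['tool_rot'])
def down(deg):  # tool down, tool x at world angle deg
    a=np.radians(deg); x=np.array([np.cos(a),np.sin(a),0]); z=np.array([0,0,-1.]); return R.from_matrix(np.stack([x,np.cross(z,x),z],1))
def plan(p,q,wps,g=-1):
    out=[]
    for (P,Q,n) in wps:
        P=np.array(P,float); rv=(q.inv()*Q).as_rotvec()
        q0,p0=q,p
        for i in range(n):
            tp=p0+(P-p0)*(i+1)/n; tq=q0*R.from_rotvec(rv*(i+1)/n)
            d=np.round(q.inv().apply(tp-p)*1000,1); w=np.round((q.inv()*tq).as_rotvec(),4)
            p=p+q.apply(d/1000); q=q*R.from_rotvec(w)
            out.append([g,*d,*w])
    for i,r in enumerate(out):
        if i%5==0: print()
        print(','.join('%g'%(x+0) for x in r),end=', ')
    print('\n->',p,q.as_quat())
    np.save('cmd.npy',np.r_[p,q.as_quat()])
E
python3 - <<'E'
from h import *
S=load('scene0');D=load('side0')
for n,p,q in [('captop',(224,250),(313,258)),('jartop',(332,242),(339,197)),('cups',(264,187),(214,178))]:
    print(n,*tri(ray(S,p),ray(D,q)))
p,q=pose()
plan(p,q,[([.36,.20,.31],down(35),11),([.525,-.226,.20],down(4.6),10)])
E
```

```text
captop [ 0.71776423 -0.32878212  0.19824071] [np.float64(2.408087855425549), np.float64(2.4080878554253595)]
jartop [ 0.73440401 -0.04755322  0.10306149] [np.float64(0.7532302035846593), np.float64(0.7532302035846883)]
cups [ 0.37693999 -0.01990989  0.04401221] [np.float64(1.1253253364777895), np.float64(1.125325336477696)]

-1,-29.3,25.5,-7.2,0,0.0001,0.0586, -1,-27.9,27.1,-7.2,0.0001,0.0001,0.0585, -1,-26.1,28.7,-7.1,0,0.0001,0.0586, -1,-24.5,30.2,-7.2,0.0001,0.0002,0.0585, -1,-22.6,31.6,-7.2,0,0.0001,0.0586, 
-1,-20.8,32.8,-7.2,0,0.0001,0.0585, -1,-18.8,34,-7.2,0.0001,0.0001,0.0586, -1,-16.7,35,-7.2,0,0.0001,0.0585, -1,-14.7,36,-7.2,0.0001,0.0001,0.0586, -1,-12.6,36.8,-7.2,0,0.0002,0.0586, 
-1,-10.3,37.4,-7.3,0,0.0001,0.0585, -1,-10.9,44.4,11,0,0,0.0531, -1,-8.6,44.8,11,0,0,0.053, -1,-6.1,45.3,11,0,0,0.0531, -1,-3.8,45.5,11,0,0,0.053, 
-1,-1.3,45.7,11,0,0,0.0531, -1,1.1,45.7,11,0,0,0.0531, -1,3.5,45.5,11,0,0,0.053, -1,5.9,45.3,11,0,0,0.0531, -1,8.3,44.9,11,0,0,0.053, 
-1,10.7,44.5,11.1,0,0,0.0531, 
-> [ 0.52500841 -0.22603315  0.19995204] [9.99194470e-01 4.01299187e-02 1.75922274e-05 7.49329687e-06]
```

{"op": "arm_command", "data": {
  "rows": [-1, -29, 26, -7, 0, 0, 0.0586, -1, -28, 27, -7, 0, 0, 0.0585, -1, -26, 29, -7, 0, 0, 0.0586, -1, -24, 30, -7, 0, 0, 0.0585, -1, -23, 32, -7, 0, 0, 0.0586]
}}

```text
time: 0.65
tcp_pos: [0.2709, 0.4135, 0.2663]
tool_rot: [0.887, 0.462, -0.0, 0.0]
wrist_force: [1.5, 0.3, 0.4]
gripper_width: 0.998
```

{"op": "arm_command", "data": {
  "rows": [-1, -21, 33, -7, 0, 0, 0.0586, -1, -19, 34, -7, 0, 0, 0.0585, -1, -17, 35, -7, 0, 0, 0.0586, -1, -15, 36, -7, 0, 0, 0.0585, -1, -13, 37, -7, 0, 0, 0.0586]
}}

```text
time: 1.15
tcp_pos: [0.3454, 0.2332, 0.3016]
tool_rot: [0.945, 0.327, 0.0, -0.0]
wrist_force: [1.0, 0.8, 0.2]
gripper_width: 0.998
```

{"op": "arm_command", "data": {
  "rows": [-1, -10, 37, -7, 0, 0, 0.0586, -1, -11, 44, 11, 0, 0, 0.053, -1, -9, 45, 11, 0, 0, 0.053, -1, -6, 45, 11, 0, 0, 0.053, -1, -4, 46, 11, 0, 0, 0.053]
}}

```text
time: 1.65
tcp_pos: [0.426, 0.0272, 0.264]
tool_rot: [0.98, 0.197, 0.0, -0.0]
wrist_force: [0.9, 0.4, 0.5]
gripper_width: 0.997
```

{"op": "arm_command", "data": {
  "rows": [-1, -1, 46, 11, 0, 0, 0.053, -1, 1, 46, 11, 0, 0, 0.053, -1, 4, 45, 11, 0, 0, 0.053, -1, 6, 45, 11, 0, 0, 0.053, -1, 8, 45, 11, 0, 0, 0.053]
}}

```text
time: 2.15
tcp_pos: [0.5092, -0.1854, 0.2087]
tool_rot: [0.998, 0.066, -0.0, -0.0]
wrist_force: [0.2, -0.1, 0.1]
gripper_width: 0.997
```

{"op": "arm_command", "data": {
  "rows": [-1, 10, 44, 11, 0, 0, 0.053, -1, 0, 0, 0, 0, 0, 0, -1, 0, 0, 0, 0, 0, 0]
}}

```text
time: 2.45
tcp_pos: [0.524, -0.227, 0.1973]
tool_rot: [0.999, 0.039, -0.001, -0.0]
wrist_force: [-0.5, 0.3, 0.4]
gripper_width: 0.996
```

```bash
python3 - <<'E'
from h import *
c=snap('wrist','w1'); p,q=pose(); print(p,q.as_quat(),q.as_matrix()[:,0])
cv2.imwrite('pics/w1b.png',cv2.resize(c['image'][:,:,::-1],(768,576),interpolation=cv2.INTER_CUBIC))
E
```

```text
[ 0.52424632 -0.22558713  0.1977674 ] [ 9.99180356e-01  4.04722917e-02 -5.98503871e-04 -5.02462836e-04] [ 0.99672327  0.08087884 -0.00115535]
```

View pics/w1b.png

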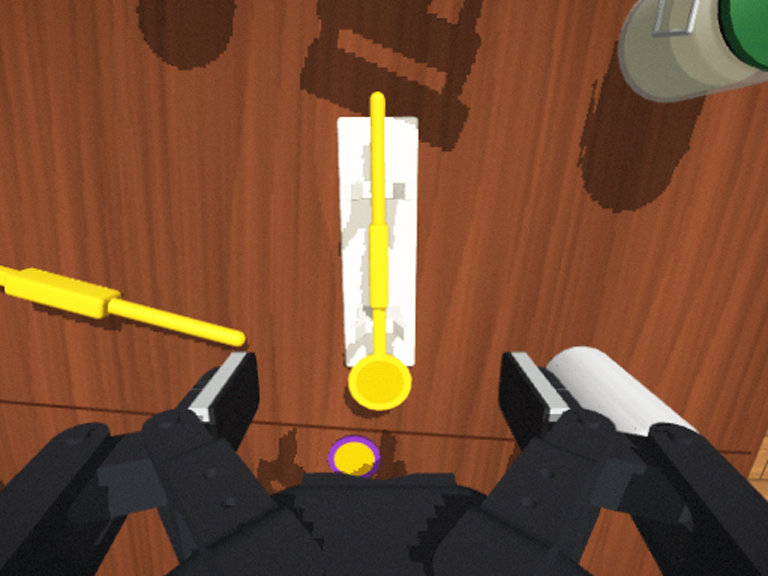

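The wrist view shows the spoon lying nearly straight along the tool axis: rod tip at (377,97), grip block rows 226–307 near column 379, bowl at (380,381), all in the 1.5x picture.

```bash
python3 - <<'E'
from h import *
c=load('w1')
f=lambda u,v:((u+.5)/1.5-.5,(v+.5)/1.5-.5)
P={n:onz(ray(c,f(*uv)),z) for n,uv,z in [('tip',(377,94),.045),('gA',(379,226),.056),('gB',(379,307),.056),('bowl',(380,381),.05),('rod0',(378,220),.05)]}
for k,v in P.items(): print(k,v)
a=P['tip']-P['bowl']; th=np.degrees(np.arctan2(a[1],a[0])); print(th, np.linalg.norm(a[:2]))
u=np.array([np.cos(np.radians(th)),np.sin(np.radians(th))])
for k,d in [('tip',118),('gA',31),('gB',-31),('bowl',-94)]: print(k,P[k][:2]-u*d/1000)
E
```

```text
tip [ 0.51303489 -0.10912441  0.045     ]
gA [ 0.52126844 -0.19530138  0.056     ]
gB [ 0.52600508 -0.2546217   0.056     ]
bowl [ 0.53189737 -0.31854772  0.05      ]
rod0 [ 0.52028182 -0.19194769  0.05      ]
95.14666681233416 0.21027104964270232
tip [ 0.52362015 -0.22664867]
gA [ 0.52404932 -0.2261764 ]
gB [ 0.52322421 -0.22374668]
bowl [ 0.52346505 -0.22492669]
```

{"op": "arm_command", "data": {
  "rows": [-1, -0.5, 0, 42, 0, 0, -0.006, -1, 0, 0, 42, 0, 0, 0, -1, 0, 0, 40, 0, 0, 0, -1, 0, 0, 30, 0, 0, 0, -1, 0, 0, 17, 0, 0, 0],
  "squeeze": 100
}}

```text
time: 3.0
tcp_pos: [0.5233, -0.2233, 0.0255]
tool_rot: [0.999, 0.045, -0.001, -0.001]
wrist_force: [0.1, -1.1, 0.2]
gripper_width: 0.996
```

{"op": "arm_command", "data": {
  "rows": [-1, 0, 0, 0, 0, 0, 0, -1, 0, 0, 0, 0, 0, 0]
}}

```text
time: 3.2
tcp_pos: [0.5245, -0.2251, 0.0281]
tool_rot: [0.999, 0.044, 0.0, -0.0]
wrist_force: [-0.4, 0.6, 1.5]
gripper_width: 0.999
```

```bash
python3 - <<'E'
from h import *
c=snap('wrist','w2'); p,q=pose(); print(p,q.as_matrix())
cv2.imwrite('pics/w2b.png',cv2.resize(c['image'][:,:,::-1],(768,576),interpolation=cv2.INTER_CUBIC))
E
```

```text
[ 0.52490561 -0.22557337  0.0286842 ] [[ 9.96114497e-01  8.80499466e-02  1.76522485e-03]
 [ 8.80505570e-02 -9.96115970e-01 -2.70974213e-04]
 [ 1.73450940e-03  4.25350373e-04 -9.99998405e-01]]
```

View pics/w2b.png

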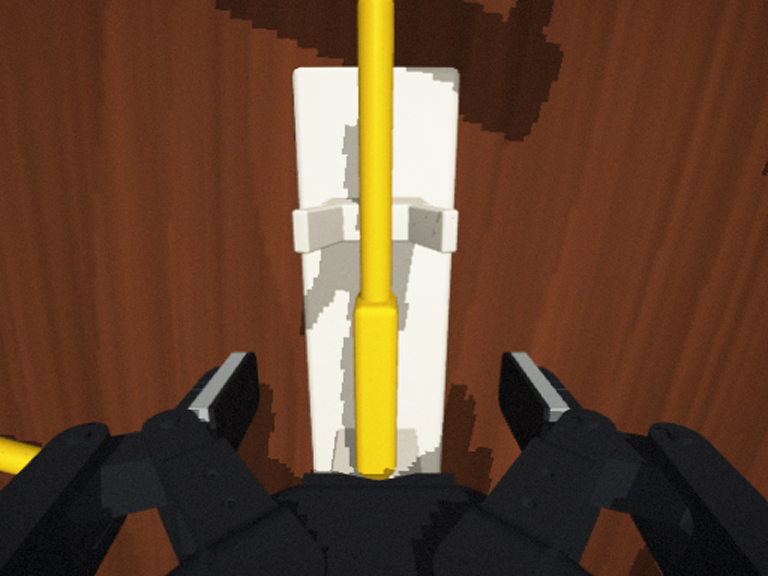

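The spoon is centred between the fingers, with the rod at column 376 against a finger midpoint of 378. I'll close now.

{"op": "arm_command", "data": {
  "rows": [-1, -1, 0, 2, 0, 0, 0, 1, 0, 0, 0, 0, 0, 0, 1, 0, 0, 0, 0, 0, 0, 1, 0, 0, 0, 0, 0, 0, 1, 0, 0, 0, 0, 0, 0],
  "squeeze": 100
}}

```text
time: 3.75
tcp_pos: [0.5231, -0.2263, 0.0255]
tool_rot: [0.999, 0.043, 0.0, 0.0]
wrist_force: [0.4, -0.1, 0.2]
gripper_width: 0.328
```

{"op": "arm_command", "data": {
  "rows": [1, 0, 0, 0, 0, 0, 0, 1, 0, 0, 0, 0, 0, 0, 1, 0, 0, 0, 0, 0, 0]
}}

```text
time: 4.05
tcp_pos: [0.5232, -0.2263, 0.0255]
tool_rot: [0.999, 0.043, 0.0, 0.0]
wrist_force: [-1.3, -0.2, 4.1]
gripper_width: 0.145
```

```bash
python3 - <<'E'
from h import *
s=get_state(); print(s['tcp_pos'],s['tool_rot'],s['wrist_force'],s['gripper_width'],s['ft_torque'])
E
```

```text
[ 0.5232258  -0.22627658  0.0255414 ] [9.99060021e-01 4.33478092e-02 1.97907496e-04 4.31673066e-05] [-1.2730387  -0.22868311  4.12025709] 0.14502399462053872 [ 0.1220564   0.09750828 -0.08660367]
```

```bash
cat >> h.py <<'E'
O=np.array([.5567,.1594]);YAW=72.75
U=np.array([np.cos(np.radians(YAW)),np.sin(np.radians(YAW))])
def lx(xmm,ymm,z): 
    V=np.array([-U[1],U[0]]); return [*(O+U*xmm/1000+V*ymm/1000),z]
E
python3 - <<'E'
from h import *
p,q=pose()
plan(p,q,[([.5232,-.2263,.12],q,4),(lx(-228,0,.115),down(YAW-90),6)],1)
E
```

```text
1,0,0,-23.6,0,0,0, 1,0,0,-23.6,0,0,0, 1,0,0,-23.6,0,0,0, 1,0,0,-23.7,0,0,0, 1,-3.2,-28.4,0.8,0,-0.0001,0.0646, 
1,-5.1,-28.1,0.9,0,0,0.0647, 1,-6.9,-27.7,0.8,0,-0.0001,0.0646, 1,-8.6,-27.2,0.8,0,-0.0001,0.0646, 1,-10.4,-26.6,0.9,0,0,0.0647, 1,-12.1,-25.9,0.8,0,-0.0001,0.0646, 
-> [ 0.48906983 -0.0583413   0.11502249] [ 9.88690446e-01 -1.49970671e-01  4.09281815e-06  1.28334320e-05]
```

{"op": "arm_command", "data": {
  "rows": [1, 0, 0, -14, 0, 0, 0, 1, 0, 0, -24, 0, 0, 0, 1, 0, 0, -24, 0, 0, 0, 1, 0, 0, -24, 0, 0, 0, 1, 0, 0, -9, 0, 0, 0]
}}

```text
time: 4.55
tcp_pos: [0.5238, -0.2268, 0.1221]
tool_rot: [0.999, 0.043, 0.001, 0.001]
wrist_force: [0.8, -0.3, -0.3]
gripper_width: 0.148
```

{"op": "arm_command", "data": {
  "rows": [1, -3, -28, 1, 0, 0, 0.0646, 1, -5, -28, 1, 0, 0, 0.0646, 1, -7, -28, 1, 0, 0, 0.0646, 1, -9, -27, 1, 0, 0, 0.0646, 1, -10, -27, 1, 0, 0, 0.0646]
}}

```text
time: 5.05
tcp_pos: [0.4941, -0.0852, 0.1145]
tool_rot: [0.993, -0.119, -0.001, 0.0]
wrist_force: [0.4, -0.0, -0.7]
gripper_width: 0.15
```

{"op": "arm_command", "data": {
  "rows": [1, -12, -26, 1, 0, 0, 0.0646, 1, 0, 0, 0, 0, 0, 0, 1, 0, 0, 0, 0, 0, 0, 1, 0, 0, 0, 0, 0, 0]
}}

```text
time: 5.45
tcp_pos: [0.4894, -0.0592, 0.1141]
tool_rot: [0.989, -0.15, 0.0, 0.0]
wrist_force: [1.0, 0.2, 0.3]
gripper_width: 0.147
```

```bash
python3 - <<'E'
from h import *
c=snap('wrist','w3'); snap('scene','s3'); snap('side','d3'); s=get_state(); p,q=pose(); print(p,q.as_matrix()[:,0],s['wrist_force'],s['ft_torque'],s['gripper_width'])
cv2.imwrite('pics/w3b.png',cv2.resize(c['image'][:,:,::-1],(768,576),interpolation=cv2.INTER_CUBIC))
crop('s3',260,110,400,230,5,'s3b'); crop('d3',200,80,330,220,4.2,'d3b')
E
```

```text
[ 0.4893942  -0.05937857  0.11422435] [ 9.54654745e-01 -2.97715098e-01  1.95230751e-04] [-0.6151126  -0.36477134 -0.49985735] [-0.04629714 -0.00661158  0.02431658] 0.14600500744873368
```

View pics/w3b.png

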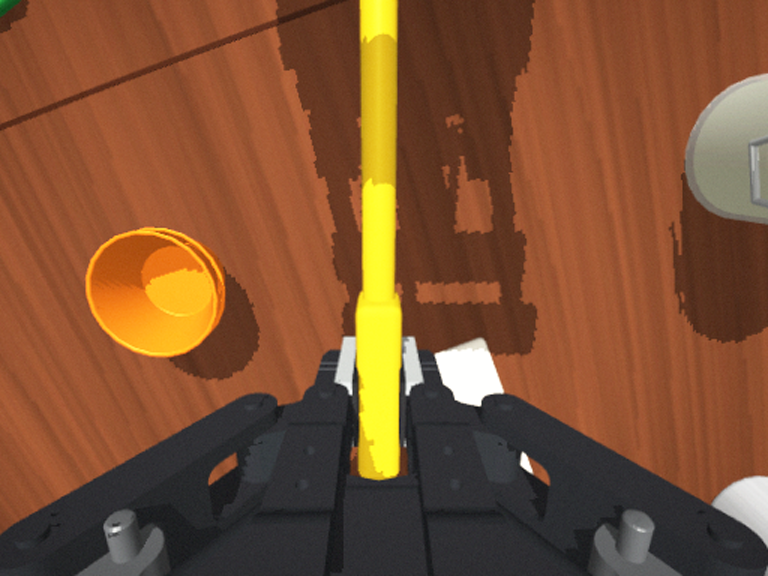

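View pics/s3b.png

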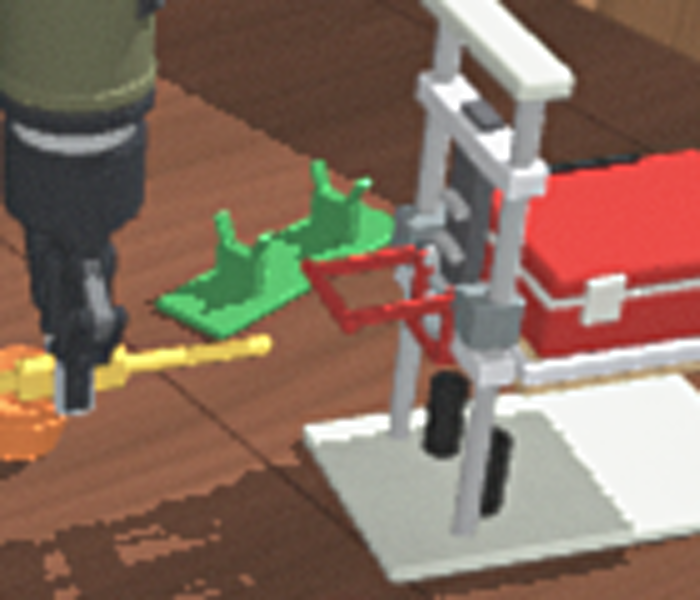

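View pics/d3b.png

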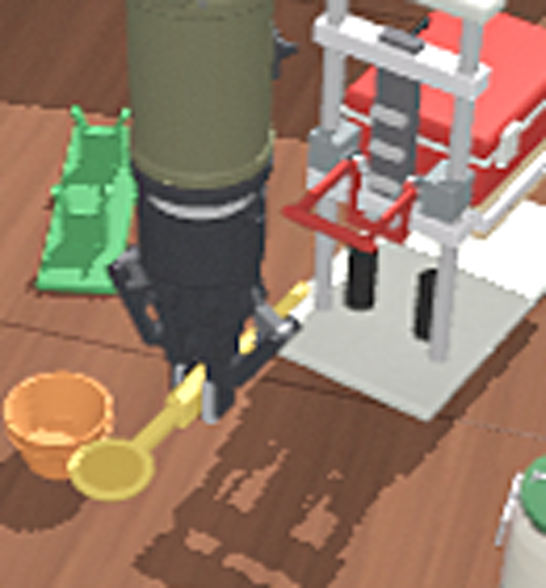

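The views show the spoon held level. The rod tip is at s3b (263,345) and d3b (303,288); the red bar ends are at s3b (308,268)/(348,325) and d3b (288,212)/(370,245).

```bash
python3 - <<'E'
from h import *
S=load('s3');D=load('d3'); a=un(260,110,5);b=un(200,80,4.2)
V=np.array([-U[1],U[0]])
for n,p,q in [('tip',(266,344),(305,287)),('barL',(308,266),(288,212)),('barR',(350,323),(372,245))]:
    P,e=tri(ray(S,a(*p)),ray(D,b(*q))); d=P[:2]-O; print(n,P,e,'lift',d@U*1e3,d@V*1e3)
p,q=pose(); d=p[:2]-O; print('tcp lift',d@U*1e3,d@V*1e3)
p2=np.load('cmd.npy')[:3]
E
```

```text
tip [0.52781388 0.04784645 0.13853807] [np.float64(0.4064137183657538), np.float64(0.4064137183656555)] lift -115.10179963282289 -5.493441593491794
barL [0.50215562 0.09488857 0.16053382] [np.float64(1.1775734211216813), np.float64(1.1775734211216597)] lift -77.78438032810007 32.960647467022355
barR [0.56485764 0.07457415 0.16312581] [np.float64(1.1912985369766813), np.float64(1.1912985369767222)] lift -78.59130446857147 -32.9450980807472
tcp lift -228.89686441114875 -0.5985634826693177
```

{"op": "arm_command", "data": {
  "rows": [1, -1, -8, 0, 0, 0, 0, 1, -1, -14, 0, 0, 0, 0, 1, -1, -14, 0, 0, 0, 0, 1, 0, -10, 0, 0, 0, 0, 1, 0, -5, 0, 0, 0, 0]
}}

```text
time: 6.1
tcp_pos: [0.502, -0.0066, 0.1141]
tool_rot: [0.989, -0.149, -0.0, -0.0]
wrist_force: [-0.1, -0.3, -0.3]
gripper_width: 0.15
```

{"op": "arm_command", "data": {
  "rows": [1, 0, 0, -1.5, 0, 0, 0, 1, 0, 0, -1.5, 0, 0, 0, 1, 0, 0, -1.5, 0, 0, 0, 1, 0, 0, -1.5, 0, 0, 0, 1, 0, 0, 0, 0, 0, 0]
}}

```text
time: 6.6
tcp_pos: [0.5016, -0.0091, 0.1206]
tool_rot: [0.989, -0.15, 0.0, 0.0]
wrist_force: [-0.3, -0.8, -0.3]
gripper_width: 0.144
```

```bash
cat >> h.py <<'E'
def st():
    s=get_state(); V=np.array([-U[1],U[0]]); d=s['tcp_pos'][:2]-O; t=s['ft_torque']
    print('t%.2f z %.4f lx %.1f ly %.1f F %s T_liftx %.3f T_lifty %.3f w %.3f'%(s['time'],s['tcp_pos'][2],d@U*1e3,d@V*1e3,np.round(s['wrist_force'],1),t[:2]@U,t[:2]@V,s['gripper_width']))
E
python3 - <<'E'
from h import *
st(); snap('scene','s4');st(); snap('side','d4'); st()
crop('s4',260,110,400,230,5,'s4b'); crop('d4',240,80,340,190,5,'d4b')
E
```

```text
t6.60 z 0.1206 lx -177.3 ly 2.6 F [-0.3 -0.8 -0.3] T_liftx 0.074 T_lifty -0.057 w 0.144
t6.65 z 0.1205 lx -177.2 ly 2.7 F [ 0.3 -0.8 -0.7] T_liftx -0.018 T_lifty 0.000 w 0.146
t6.70 z 0.1204 lx -177.0 ly 2.7 F [-0.3  0.7 -0.3] T_liftx -0.020 T_lifty -0.011 w 0.154
```

View pics/s4b.png

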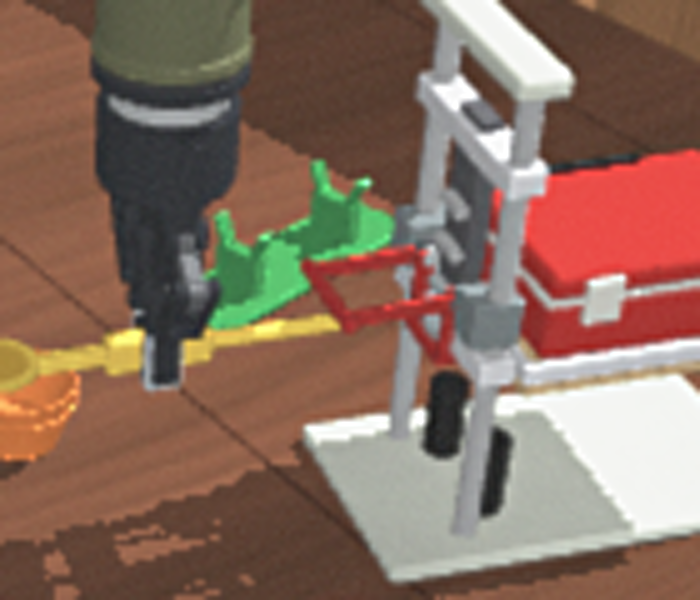

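View pics/d4b.png

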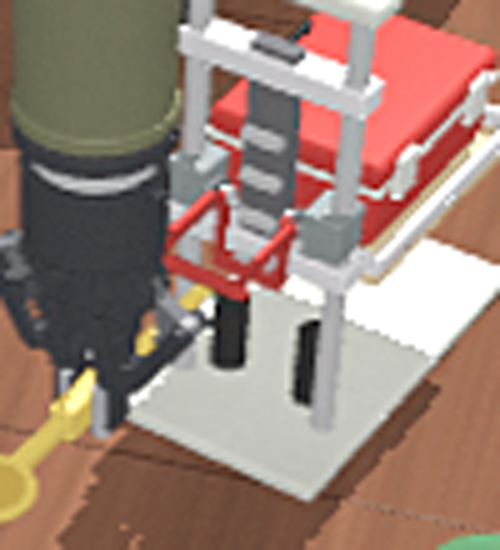

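The rod passes under the bar in both views: it meets the bar at s4b (340,322) and shows below it at d4b (203,296). I'll feel upward now.

{"op": "arm_command", "data": {
  "rows": [1, 0, 0, -1, 0, 0, 0, 1, 0, 0, -1, 0, 0, 0, 1, 0, 0, -1, 0, 0, 0, 1, 0, 0, -1, 0, 0, 0, 1, 0, 0, 0, 0, 0, 0]
}}

```text
time: 7.2
tcp_pos: [0.5017, -0.0087, 0.1244]
tool_rot: [0.989, -0.15, 0.0, -0.0]
wrist_force: [-0.1, 0.1, -0.3]
gripper_width: 0.149
```

```bash
python3 -c "
from h import *
st(); capture('scene'); st()"
```

```text
t7.20 z 0.1244 lx -176.8 ly 2.7 F [-0.1  0.1 -0.3] T_liftx -0.031 T_lifty 0.064 w 0.149
t7.25 z 0.1244 lx -176.8 ly 2.8 F [-0.7  0.2 -0.5] T_liftx -0.027 T_lifty -0.015 w 0.148
```

{"op": "arm_command", "data": {
  "rows": [1, 0, 0, -1, 0, 0, 0, 1, 0, 0, -1, 0, 0, 0, 1, 0, 0, 0, 0, 0, 0]
}}

```text
time: 7.55
tcp_pos: [0.5017, -0.0087, 0.1264]
tool_rot: [0.989, -0.15, 0.0, 0.0]
wrist_force: [0.1, 0.1, -1.0]
gripper_width: 0.148
```

```bash
python3 -c "
from h import *
st(); capture('scene'); st()"
```

```text
t7.55 z 0.1264 lx -176.8 ly 2.7 F [ 0.1  0.1 -1. ] T_liftx 0.017 T_lifty 0.015 w 0.148
t7.60 z 0.1264 lx -176.8 ly 2.8 F [-0.1  0.2  0.4] T_liftx 0.018 T_lifty -0.036 w 0.141
```

{"op": "arm_command", "data": {
  "rows": [1, 0, 0, -1, 0, 0, 0, 1, 0, 0, -1, 0, 0, 0, 1, 0, 0, 0, 0, 0, 0]
}}

```text
time: 7.9
tcp_pos: [0.5016, -0.0087, 0.1284]
tool_rot: [0.989, -0.15, 0.0, 0.0]
wrist_force: [-0.7, -0.3, -1.6]
gripper_width: 0.148
```

```bash
python3 -c "
from h import *
st(); capture('scene'); st()"
```

```text
t7.90 z 0.1284 lx -176.9 ly 2.8 F [-0.7 -0.3 -1.6] T_liftx 0.051 T_lifty 0.082 w 0.148
t7.95 z 0.1283 lx -176.9 ly 2.9 F [ 0.6 -0.5 -0.9] T_liftx 0.014 T_lifty 0.049 w 0.151
```

{"op": "arm_command", "data": {
  "rows": [1, 0, 0, -1, 0, 0, 0, 1, 0, 0, -1, 0, 0, 0, 1, 0, 0, 0, 0, 0, 0]
}}

```text
time: 8.25
tcp_pos: [0.5014, -0.0088, 0.1302]
tool_rot: [0.989, -0.15, -0.0, 0.0]
wrist_force: [0.2, -0.7, -3.6]
gripper_width: 0.142
```

```bash
python3 -c "
from h import *
st(); capture('scene'); st()"
```

```text
t8.25 z 0.1302 lx -177.0 ly 2.9 F [ 0.2 -0.7 -3.6] T_liftx -0.001 T_lifty 0.363 w 0.142
t8.30 z 0.1302 lx -177.0 ly 2.9 F [-0.5 -0.6 -4.4] T_liftx -0.024 T_lifty 0.305 w 0.147
```

{"op": "arm_command", "data": {
  "rows": [1, 0, 0, -0.5, 0, 0, 0, 1, 0, 0, 0, 0, 0, 0]
}}

```text
time: 8.5
tcp_pos: [0.5015, -0.0088, 0.1307]
tool_rot: [0.989, -0.15, -0.0, 0.0]
wrist_force: [-0.2, -0.3, -3.2]
gripper_width: 0.148
```

```bash
python3 -c "
from h import *
st(); snap('side','d5'); st(); snap('scene','s5'); st()
crop('s5',260,110,400,230,5,'s5b'); crop('d5',240,80,340,190,5,'d5b')
"
```

```text
t8.50 z 0.1307 lx -177.0 ly 2.9 F [-0.2 -0.3 -3.2] T_liftx -0.129 T_lifty 0.384 w 0.148
t8.55 z 0.1307 lx -177.0 ly 2.9 F [-0.  -0.5 -3.5] T_liftx 0.011 T_lifty 0.417 w 0.146
t8.60 z 0.1307 lx -177.0 ly 2.9 F [ 0.6 -1.2 -2.9] T_liftx -0.038 T_lifty 0.478 w 0.149
```

View pics/s5b.png

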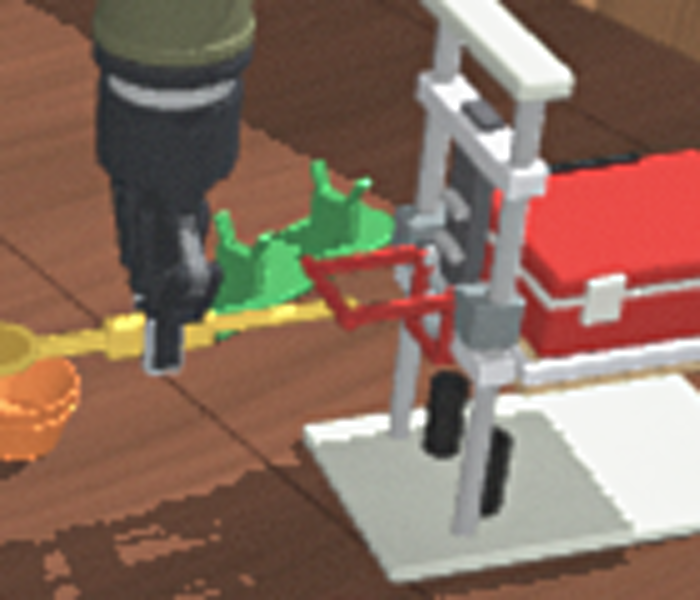

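View pics/d5b.png

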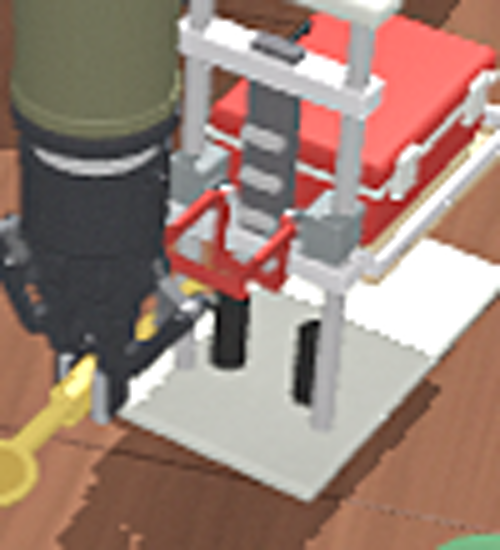

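{"op": "arm_command", "data": {
  "rows": [1, 0, 0, -0.5, 0, 0, 0, 1, 0, 0, -0.5, 0, 0, 0, 1, 0, 0, 0, 0, 0, 0]
}}

```text
time: 8.9
tcp_pos: [0.5015, -0.0088, 0.1318]
tool_rot: [0.989, -0.15, -0.0, 0.0]
wrist_force: [-0.3, -0.1, -2.5]
gripper_width: 0.147
```

{"op": "arm_command", "data": {
  "rows": [1, 0, 0, -0.5, 0, 0, 0, 1, 0, 0, -0.5, 0, 0, 0, 1, 0, 0, 0, 0, 0, 0]
}}

```text
time: 9.2
tcp_pos: [0.5015, -0.0088, 0.1328]
tool_rot: [0.989, -0.15, -0.0, 0.0]
wrist_force: [-0.5, -1.9, -4.0]
gripper_width: 0.15
```

```bash
python3 -c "
from h import *
st(); snap('scene','s6');st()
crop('s6',260,110,400,230,5,'s6b')"
```

```text
t9.20 z 0.1328 lx -177.0 ly 2.8 F [-0.5 -1.9 -4. ] T_liftx 0.012 T_lifty 0.668 w 0.150
t9.25 z 0.1328 lx -177.0 ly 2.9 F [ 0.6 -1.4 -3.7] T_liftx 0.031 T_lifty 0.716 w 0.145
```

View pics/s6b.png

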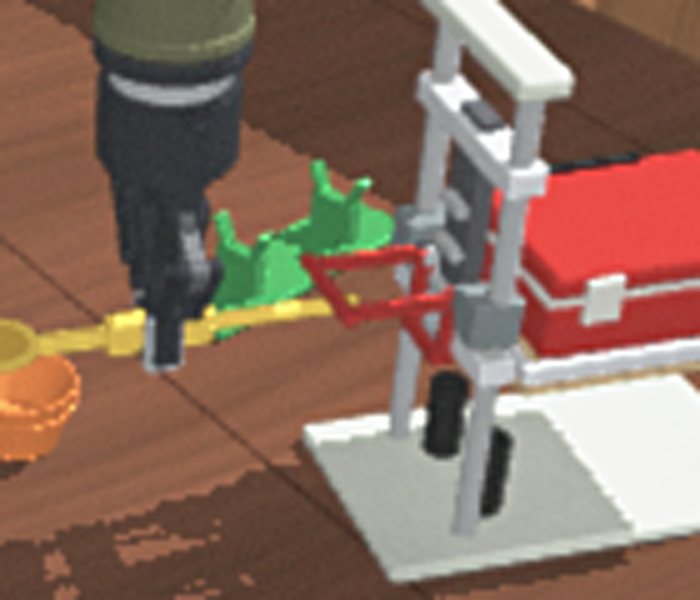

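```bash
cat >> h.py <<'E'
def barshift(a,b,box=(318,158,352,178)):
    A=cv2.imread(f'pics/{a}.png').astype(np.float32);B=cv2.imread(f'pics/{b}.png').astype(np.float32)
    m=lambda I:np.clip(I[...,2]-np.maximum(I[...,1],I[...,0]),0,None)
    x0,y0,x1,y1=box
    # red mask centroid of left bar area (bar only)
    for n,I in((a,A),(b,B)):
        M=m(I)[y0:y1,x0:x1]; ys,xs=np.mgrid[y0:y1,x0:x1]; print(n,(M*xs).sum()/M.sum(),(M*ys).sum()/M.sum(),M.sum())
def barline(t):
    I=cv2.imread(f'pics/{t}.png').astype(np.float32); M=np.clip(I[...,2]-np.maximum(I[...,1],I[...,0])-60,0,None)
    out=[]
    for x in range(322,330):
        col=M[158:182,x]; out.append((col*np.arange(158,182)).sum()/max(col.sum(),1))
    return np.round(out,2)
E
python3 - <<'E'
from h import *
for t in ['scene0','s3','s4','s5','s6']: print(t,barline(t))
S=load('s6')
print(proj(S,lx(-79,0,.160)),proj(S,lx(-79,0,.170)))
crop('s4',310,140,370,190,10,'z4');crop('s6',310,140,370,190,10,'z6')
a=cv2.imread('pics/z4.png');b=cv2.imread('pics/z6.png');cv2.imwrite('pics/z46.png',cv2.resize(np.vstack([a,b]),None,fx=.6,fy=.6))
E
```

```text
scene0 [164.04 165.02 165.36 166.37 166.97 167.47 168.71 169.64]
s3 [164.07 165.05 165.35 166.42 167.09 167.53 168.74 169.67]
s4 [164.01 165.05 165.35 166.38 166.94 167.4  168.35 169.77]
s5 [163.3  164.61 165.01 165.48 166.2  167.7  168.44 169.31]
s6 [162.56 163.92 164.62 165.3  165.68 166.78 167.37 168.31]
[[324.77956461 169.34047599]] [[325.08514283 166.30792733]]
```

View pics/z46.png

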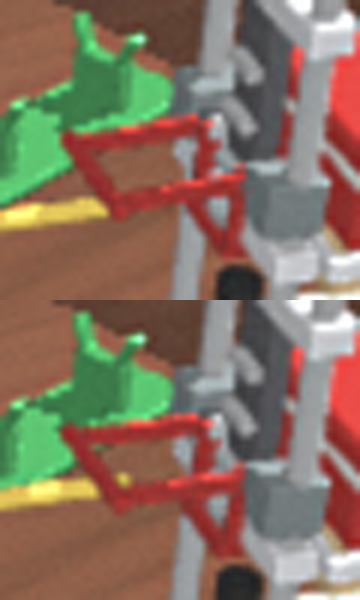

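The bar has risen about 4 mm, tracking the spoon, at about 4 N. I'll carry on gently.

{"op": "arm_command", "data": {
  "rows": [1, 0, 0, -0.5, 0, 0, 0, 1, 0, 0, -0.5, 0, 0, 0, 1, 0, 0, -0.5, 0, 0, 0, 1, 0, 0, -0.5, 0, 0, 0]
}}

```text
time: 9.65
tcp_pos: [0.5016, -0.0087, 0.1348]
tool_rot: [0.989, -0.15, -0.0, 0.0]
wrist_force: [-0.0, -2.2, -4.6]
gripper_width: 0.144
```

```bash
python3 -c "
from h import *
st(); snap('scene','s7');st();print(barline('s7'))"
```

```text
t9.65 z 0.1348 lx -176.9 ly 2.8 F [-0.  -2.2 -4.6] T_liftx 0.001 T_lifty 0.754 w 0.144
t9.70 z 0.1349 lx -176.8 ly 2.8 F [-0.5 -2.  -4.4] T_liftx 0.060 T_lifty 0.748 w 0.144
[161.87 162.89 163.79 164.36 164.9  165.9  167.28 168.29]
```

{"op": "arm_command", "data": {
  "rows": [1, 0, 0, -0.5, 0, 0, 0, 1, 0, 0, -0.5, 0, 0, 0, 1, 0, 0, -0.5, 0, 0, 0, 1, 0, 0, -0.5, 0, 0, 0]
}}

```text
time: 10.1
tcp_pos: [0.5016, -0.0086, 0.1368]
tool_rot: [0.989, -0.15, -0.0, 0.0]
wrist_force: [0.2, -1.4, -3.6]
gripper_width: 0.146
```

```bash
python3 -c "
from h import *
st(); snap('scene','s8');st();print(barline('s8'))"
```

```text
t10.10 z 0.1368 lx -176.8 ly 2.8 F [ 0.2 -1.4 -3.6] T_liftx 0.050 T_lifty 0.742 w 0.146
t10.15 z 0.1369 lx -176.8 ly 2.8 F [-0.7 -1.3 -3.9] T_liftx 0.021 T_lifty 0.664 w 0.149
[161.32 162.07 163.07 163.46 164.14 164.94 166.39 167.36]
```

{"op": "arm_command", "data": {
  "rows": [1, 0, 0, -0.5, 0, 0, 0, 1, 0, 0, -0.5, 0, 0, 0, 1, 0, 0, -0.5, 0, 0, 0, 1, 0, 0, -0.5, 0, 0, 0]
}}

```text
time: 10.55
tcp_pos: [0.5016, -0.0086, 0.1388]
tool_rot: [0.989, -0.15, 0.0, -0.0]
wrist_force: [-1.0, -1.3, -3.8]
gripper_width: 0.149
```

```bash
python3 -c "
from h import *
st(); snap('scene','s9');st();print(barline('s9'))
crop('s9',300,95,430,225,4.6,'s9b')"
```

```text
t10.55 z 0.1388 lx -176.8 ly 2.8 F [-1.  -1.3 -3.8] T_liftx 0.028 T_lifty 0.655 w 0.149
t10.60 z 0.1389 lx -176.7 ly 2.8 F [-0.7  1.  -2.4] T_liftx 0.068 T_lifty 0.050 w 0.143
[160.5  161.52 162.44 163.14 163.49 164.49 165.49 167.19]
```

View pics/s9b.png

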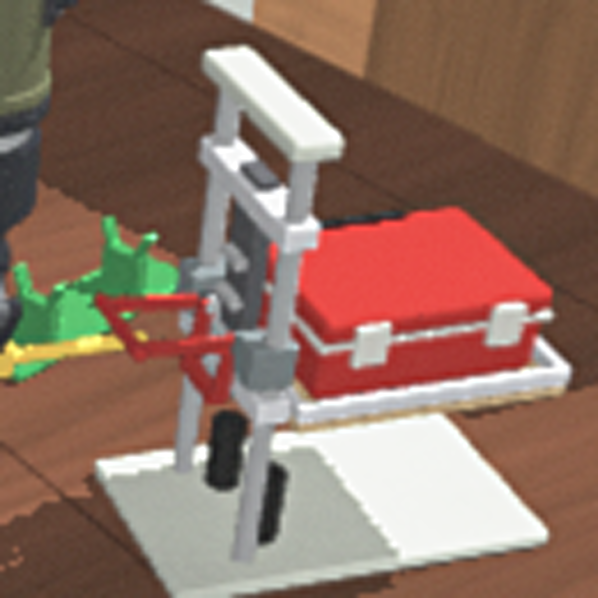

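The force dropped sharply at 10.6 s, so the nose has probably come clear. I'll hold a hair higher.

{"op": "arm_command", "data": {
  "rows": [1, 0, 0, -0.5, 0, 0, 0, 1, 0, 0, -0.3, 0, 0, 0, 1, 0, 0, 0, 0, 0, 0]
}}

```text
time: 10.9
tcp_pos: [0.5018, -0.0084, 0.1397]
tool_rot: [0.989, -0.15, 0.0, -0.0]
wrist_force: [0.1, -0.5, -3.2]
gripper_width: 0.146
```

```bash
python3 -c "
from h import *
st(); snap('scene','s10');st();print(barline('s10'))
crop('s10',300,95,430,225,4.6,'s10b')"
```

```text
t10.90 z 0.1397 lx -176.5 ly 2.7 F [ 0.1 -0.5 -3.2] T_liftx 0.036 T_lifty 0.123 w 0.146
t10.95 z 0.1397 lx -176.5 ly 2.7 F [-0.9  1.2 -2.6] T_liftx 0.029 T_lifty 0.138 w 0.148
[159.82 160.39 160.99 162.48 163.41 164.66 165.72 167.03]
```

View pics/s10b.png

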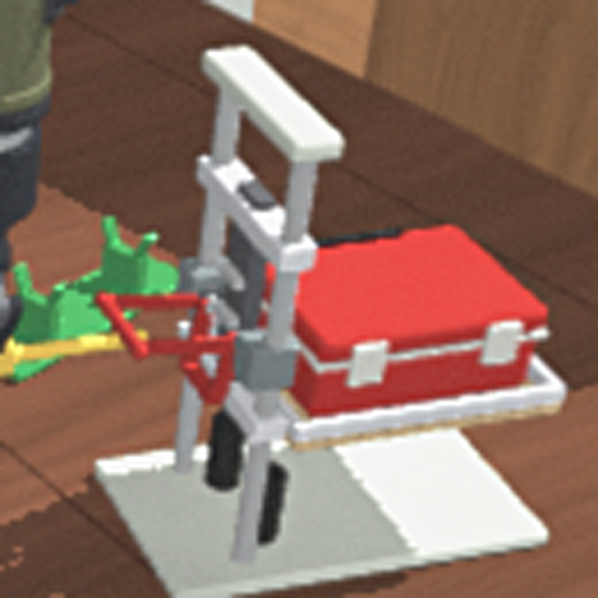

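The shelf is sinking: the lunchbox front edge moved from about (370,385) to (370,405). I'll hold.

{"op": "arm_command", "data": {
  "rows": [1, 0, 0, 0, 0, 0, 0, 1, 0, 0, 0, 0, 0, 0, 1, 0, 0, 0, 0, 0, 0, 1, 0, 0, 0, 0, 0, 0, 1, 0, 0, 0, 0, 0, 0]
}}

```text
time: 11.45
tcp_pos: [0.5016, -0.0085, 0.1396]
tool_rot: [0.989, -0.15, 0.0, -0.0]
wrist_force: [0.8, 0.1, -2.2]
gripper_width: 0.15
```

{"op": "arm_command", "data": {
  "rows": [1, 0, 0, 0, 0, 0, 0, 1, 0, 0, 0, 0, 0, 0, 1, 0, 0, 0, 0, 0, 0, 1, 0, 0, 0, 0, 0, 0, 1, 0, 0, 0, 0, 0, 0]
}}

```text
time: 11.95
tcp_pos: [0.5016, -0.0087, 0.1396]
tool_rot: [0.989, -0.15, -0.0, 0.0]
wrist_force: [-0.5, 0.4, -2.3]
gripper_width: 0.143
```

```bash
python3 -c "
from h import *
st(); snap('scene','s11');st()
crop('s11',300,95,430,225,4.6,'s11b')"
```

```text
t11.95 z 0.1396 lx -176.8 ly 2.8 F [-0.5  0.4 -2.3] T_liftx -0.010 T_lifty 0.008 w 0.143
t12.00 z 0.1396 lx -176.8 ly 2.8 F [ 0.6  1.2 -1.9] T_liftx 0.015 T_lifty -0.018 w 0.143
```

View pics/s11b.png

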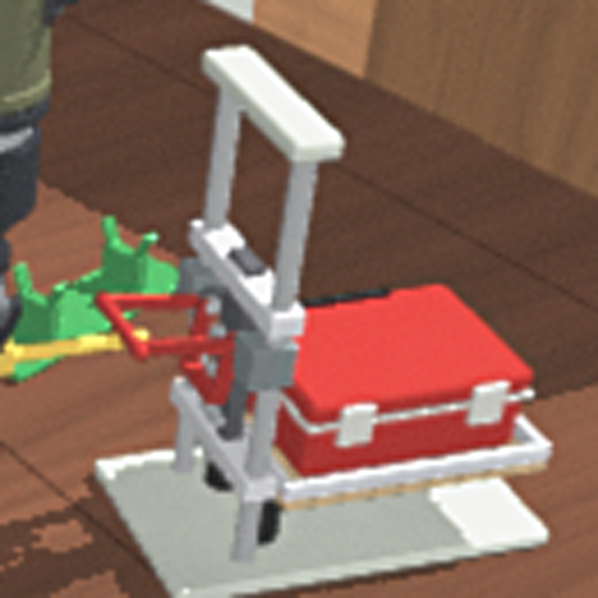

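{"op": "arm_command", "data": {
  "rows": [1, 0, 0, 0, 0, 0, 0, 1, 0, 0, 0, 0, 0, 0, 1, 0, 0, 0, 0, 0, 0, 1, 0, 0, 0, 0, 0, 0, 1, 0, 0, 0, 0, 0, 0]
}}

```text
time: 12.5
tcp_pos: [0.5016, -0.0087, 0.1396]
tool_rot: [0.989, -0.15, -0.0, 0.0]
wrist_force: [1.1, 1.6, -3.5]
gripper_width: 0.147
```

{"op": "arm_command", "data": {
  "rows": [1, 0, 0, 0, 0, 0, 0, 1, 0, 0, 0, 0, 0, 0, 1, 0, 0, 0, 0, 0, 0, 1, 0, 0, 0, 0, 0, 0, 1, 0, 0, 0, 0, 0, 0]
}}

```text
time: 13.0
tcp_pos: [0.5016, -0.0087, 0.1396]
tool_rot: [0.989, -0.15, -0.0, 0.0]
wrist_force: [1.4, 1.3, -2.3]
gripper_width: 0.148
```

{"op": "arm_command", "data": {
  "rows": [1, 0, 0, 0, 0, 0, 0, 1, 0, 0, 0, 0, 0, 0, 1, 0, 0, 0, 0, 0, 0, 1, 0, 0, 0, 0, 0, 0, 1, 0, 0, 0, 0, 0, 0]
}}

```text
time: 13.5
tcp_pos: [0.5016, -0.0087, 0.1396]
tool_rot: [0.989, -0.15, -0.0, 0.0]
wrist_force: [0.0, 1.0, -3.5]
gripper_width: 0.147
```

{"op": "arm_command", "data": {
  "rows": [1, 0, 0, 0, 0, 0, 0, 1, 0, 0, 0, 0, 0, 0, 1, 0, 0, 0, 0, 0, 0, 1, 0, 0, 0, 0, 0, 0, 1, 0, 0, 0, 0, 0, 0]
}}

```text
time: 14.0
tcp_pos: [0.5016, -0.0087, 0.1396]
tool_rot: [0.989, -0.15, 0.0, 0.0]
wrist_force: [1.0, 0.9, -2.2]
gripper_width: 0.15
```

```bash
python3 -c "
from h import *
st(); snap('scene','s12');st()
crop('s12',300,95,430,225,4.6,'s12b')"
```

```text
t14.00 z 0.1396 lx -176.9 ly 2.8 F [ 1.   0.9 -2.2] T_liftx -0.020 T_lifty -0.051 w 0.150
t14.05 z 0.1396 lx -176.8 ly 2.8 F [ 0.5  1.2 -2.1] T_liftx 0.011 T_lifty 0.048 w 0.149
```

View pics/s12b.png

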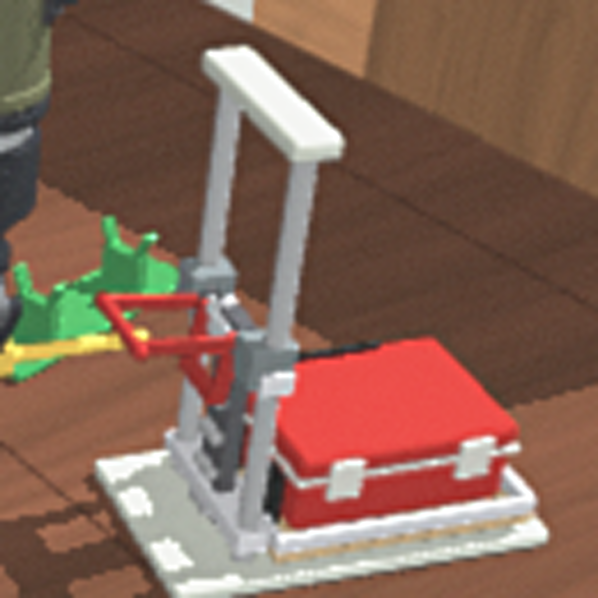

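{"op": "arm_command", "data": {
  "rows": [1, 0, 0, 0, 0, 0, 0, 1, 0, 0, 0, 0, 0, 0, 1, 0, 0, 0, 0, 0, 0, 1, 0, 0, 0, 0, 0, 0, 1, 0, 0, 0, 0, 0, 0]
}}

```text
time: 14.55
tcp_pos: [0.5016, -0.0087, 0.1396]
tool_rot: [0.989, -0.15, 0.0, 0.0]
wrist_force: [0.2, 0.9, -2.0]
gripper_width: 0.145
```

```bash
python3 -c "
from h import *
st(); snap('scene','s13');snap('side','d13');st()
a=cv2.imread('pics/s12.png').astype(int);b=cv2.imread('pics/s13.png').astype(int);d=np.abs(a-b)[95:225,300:430];print(d.max(),(d>25).sum())
crop('s13',300,95,430,225,4.6,'s13b')
crop('d13',200,60,345,225,3.6,'d13b')"
```

```text
t14.55 z 0.1396 lx -176.8 ly 2.8 F [ 0.2  0.9 -2. ] T_liftx -0.017 T_lifty -0.054 w 0.145
t14.65 z 0.1396 lx -176.9 ly 2.8 F [ 0.4  1.1 -3.1] T_liftx -0.015 T_lifty -0.042 w 0.147
18 0
```

View pics/d13b.png

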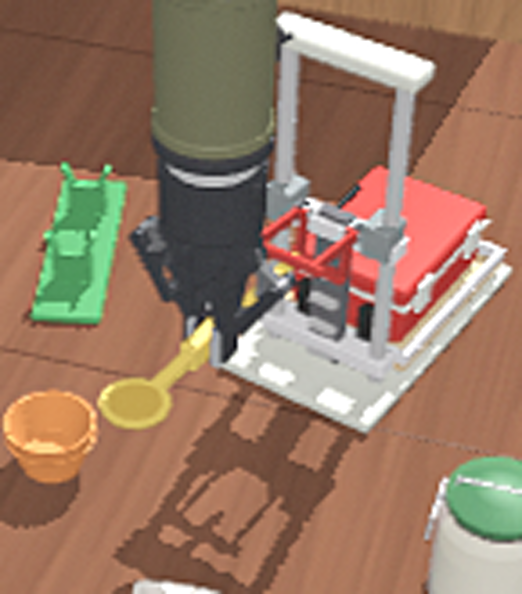

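The shelf is down and nothing changed over the last 0.5 s. I'll confirm the drop height, then plan the return.

```bash
python3 - <<'E'
from h import *
S=load('s13'); a=un(300,95,4.6)
V=np.array([-U[1],U[0]])
# lunchbox near top corner (tracks vertically)
for n,b,f in [('boxcornerR',(551,300),(520,432)),('railR',(570,375),(537,497))]:
    from scipy.optimize import least_squares
    rb,rf=ray(S,a(*b)),ray(S,a(*f))
    z0=.187 if n[0]=='b' else .138
    P=onz(rb,z0)
    # dz minimizing
    best=min(np.arange(0.06,.13,.0005),key=lambda d:np.linalg.norm(proj(S,P-[0,0,d])[0]-a(*f)))
    print(n,best)
st(); p,q=pose()
plan(p,q,[(p-[0,0,.018],q,5),(lx(-235,0,.1216),q,5),([.5232,-.2263,.125],down(5.0),7)],1)
E
```

```text
boxcornerR 0.09650000000000003
railR 0.09350000000000003
t14.65 z 0.1396 lx -176.9 ly 2.8 F [ 0.4  1.1 -3.1] T_liftx -0.015 T_lifty -0.042 w 0.147

1,0,0,3.6,0,0,0, 1,0,0,3.6,0,0,0, 1,0,0,3.6,0,0,0, 1,0,0,3.6,0,0,0, 1,0,0,3.6,0,0,0, 
1,0.6,11.6,0,0,0,0, 1,0.5,11.7,0,0,0,0, 1,0.6,11.6,0,0,0,0, 1,0.5,11.6,0,0,0,0, 1,0.6,11.6,0,0,0,0, 
1,11.8,20.5,-0.5,0,0,-0.0554, 1,10.6,21.1,-0.5,0,0,-0.0555, 1,9.4,21.6,-0.5,0,0,-0.0554, 1,8.2,22.2,-0.5,0,0,-0.0555, 1,7,22.5,-0.4,0,0,-0.0554, 
1,5.7,22.9,-0.5,0,0,-0.0555, 1,4.4,23.2,-0.5,0,0,-0.0554, 
-> [ 0.52318437 -0.2262645   0.12498407] [ 9.99049125e-01  4.35986811e-02 -1.12489068e-05  2.29587157e-05]
```

{"op": "arm_command", "data": {
  "rows": [1, 0, 0, 2, 0, 0, 0, 1, 0, 0, 4, 0, 0, 0, 1, 0, 0, 4, 0, 0, 0, 1, 0, 0, 4, 0, 0, 0, 1, 0, 0, 4, 0, 0, 0]
}}

```text
time: 15.15
tcp_pos: [0.5016, -0.0089, 0.1212]
tool_rot: [0.989, -0.15, 0.0, 0.0]
wrist_force: [-0.0, -0.3, -0.1]
gripper_width: 0.151
```

{"op": "arm_command", "data": {
  "rows": [1, 0, 0, 4, 0, 0, 0, 1, 0, 0, 0, 0, 0, 0, 1, 0, 0, 0, 0, 0, 0]
}}

```text
time: 15.45
tcp_pos: [0.5016, -0.0088, 0.1175]
tool_rot: [0.989, -0.15, -0.0, 0.0]
wrist_force: [-0.6, 0.4, -0.2]
gripper_width: 0.147
```

```bash
python3 -c "
from h import *
st(); snap('scene','s14');st();print(barline('s14'))
crop('s14',240,95,400,225,4.5,'s14b')"
```

```text
t15.45 z 0.1175 lx -176.9 ly 2.8 F [-0.6  0.4 -0.2] T_liftx -0.005 T_lifty 0.003 w 0.147
t15.50 z 0.1177 lx -176.9 ly 2.7 F [ 0.1 -0.5 -0.6] T_liftx 0.046 T_lifty 0.043 w 0.143
[163.38 164.26 164.93 165.84 166.79 167.84 169.18 170.12]
```

View pics/s14b.png

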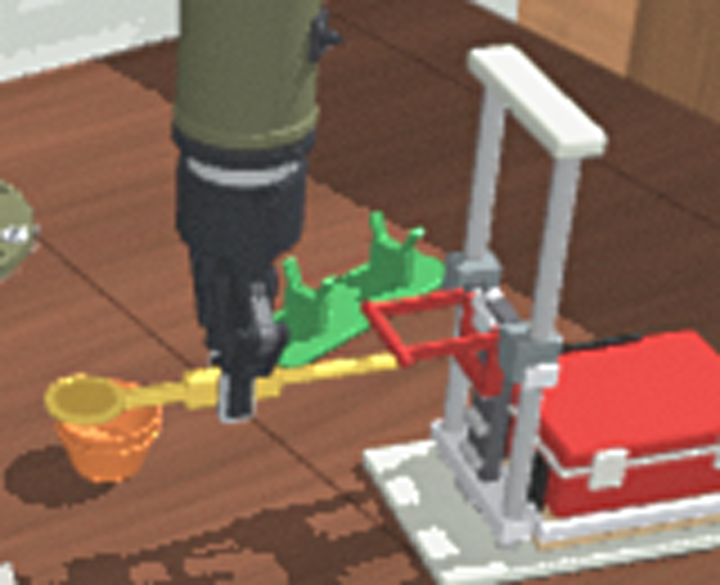

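The shelf stayed down and the catch came back near rest, with the rod free below it at (395,360). Now I'll retract and return.

{"op": "arm_command", "data": {
  "rows": [1, 0.5, 8, 0, 0, 0, 0, 1, 0.5, 12, 0, 0, 0, 0, 1, 0.5, 14, 0, 0, 0, 0, 1, 0.5, 13, 0, 0, 0, 0, 1, 1, 11, 0, 0, 0, 0]
}}

```text
time: 16.0
tcp_pos: [0.4867, -0.0668, 0.1177]
tool_rot: [0.989, -0.151, 0.0, 0.0]
wrist_force: [-0.1, -0.1, -0.2]
gripper_width: 0.147
```

{"op": "arm_command", "data": {
  "rows": [1, 12, 20, -1, 0, 0, -0.0555, 1, 11, 21, -1, 0, 0, -0.0555, 1, 9, 22, -1, 0, 0, -0.0555, 1, 8, 22, -1, 0, 0, -0.0555, 1, 7, 22, -1, 0, 0, -0.0555]
}}

```text
time: 16.5
tcp_pos: [0.513, -0.1812, 0.1226]
tool_rot: [1.0, -0.011, -0.0, 0.0]
wrist_force: [-0.7, 0.2, -1.2]
gripper_width: 0.148
```

{"op": "arm_command", "data": {
  "rows": [1, 6, 23, -1, 0, 0, -0.0555, 1, 4, 23, -1, 0, 0, -0.0555, 1, 0, 0, 0, 0, 0, 0, 1, 0, 0, 0, 0, 0, 0, 1, 0, 0, 0, 0, 0, 0]
}}

```text
time: 17.0
tcp_pos: [0.5231, -0.2246, 0.1244]
tool_rot: [0.999, 0.044, -0.0, -0.0]
wrist_force: [0.2, 0.0, -0.6]
gripper_width: 0.148
```

```bash
python3 - <<'E'
from h import *
c=snap('wrist','w15'); snap('scene','s15'); snap('side','d15'); p,q=pose(); print(p,np.degrees(np.arctan2(*q.as_matrix()[[1,0],0])))
plan(p,q,[([.5232,-.2263,.06],down(5),3)],1)
cv2.imwrite('pics/w15b.png',cv2.resize(c['image'][:,:,::-1],(768,576),interpolation=cv2.INTER_CUBIC))
crop('s15',160,170,300,290,5,'s15b'); crop('d15',180,150,310,300,4,'d15b')
E
```

```text
[ 0.52347671 -0.22432089  0.12453336] 5.084505627529026

1,-0.1,0.7,21.5,-0.0002,0.0001,0.0005, 1,-0.2,0.6,21.5,-0.0001,0,0.0005, 1,-0.1,0.7,21.5,-0.0002,0.0001,0.0005, 
-> [ 0.52324674 -0.22632656  0.0600327 ] [ 9.99048770e-01  4.36068238e-02  2.11080472e-05 -7.88909153e-06]
```

View pics/w15b.png

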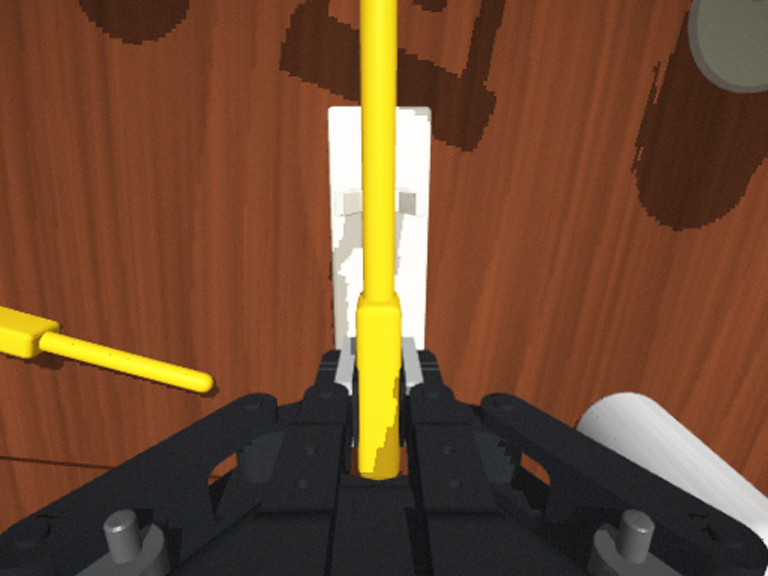

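View pics/s15b.png

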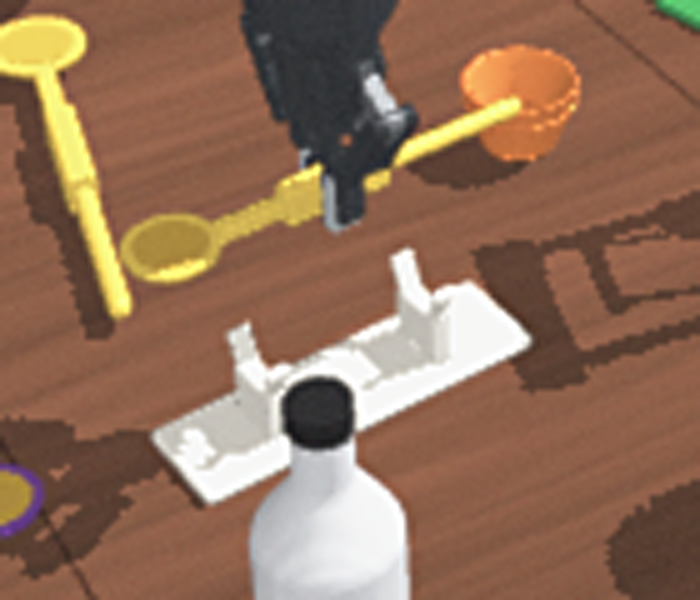

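View pics/d15b.png

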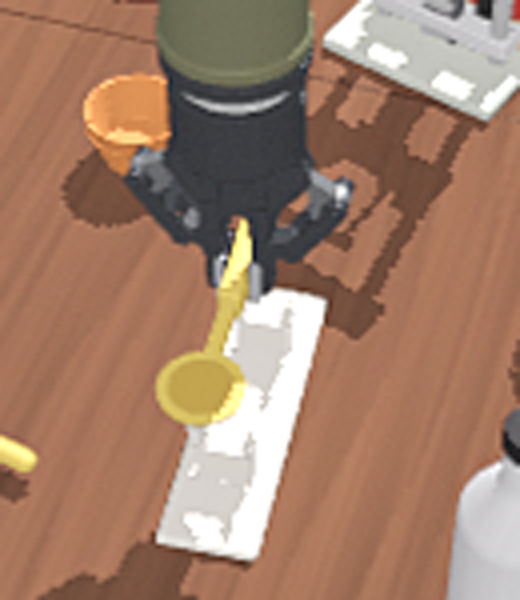

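The wrist view shows the spoon unchanged in the grip (block top edge at row 290) and parallel above the rest, centred at column 379. I'll descend.

{"op": "arm_command", "data": {
  "rows": [1, 0, 1, 20, 0, 0, 0, 1, 0, 1, 22, 0, 0, 0, 1, 0, 0, 20, 0, 0, 0, 1, 0, 0, 14, 0, 0, 0, 1, 0, 0, 0, 0, 0, 0]
}}

```text
time: 17.65
tcp_pos: [0.5226, -0.226, 0.0469]
tool_rot: [0.999, 0.044, -0.002, -0.001]
wrist_force: [0.6, -0.4, -0.8]
gripper_width: 0.146
```

{"op": "arm_command", "data": {
  "rows": [1, 0, 0, 7, 0, 0, 0, 1, 0, 0, 6, 0, 0, 0, 1, 0, 0, 5, 0, 0, 0, 1, 0, 0, 2, 0, 0, 0, 1, 0, 0, 0, 0, 0, 0]
}}

```text
time: 18.15
tcp_pos: [0.5236, -0.2272, 0.0284]
tool_rot: [0.999, 0.044, -0.0, -0.0]
wrist_force: [0.4, -0.4, -0.1]
gripper_width: 0.15
```

```bash
python3 - <<'E'
from h import *
st(); c=snap('wrist','w16'); snap('side','d16'); st()
cv2.imwrite('pics/w16b.png',cv2.resize(c['image'][:,:,::-1],(768,576),interpolation=cv2.INTER_CUBIC))
crop('d16',180,170,310,310,4,'d16b')
E
```

```text
t18.15 z 0.0284 lx -379.1 ly -83.0 F [ 0.4 -0.4 -0.1] T_liftx 0.038 T_lifty -0.017 w 0.150
t18.25 z 0.0288 lx -379.1 ly -83.2 F [ 0.6  0.6 -0.5] T_liftx -0.001 T_lifty -0.030 w 0.147
```

View pics/w16b.png

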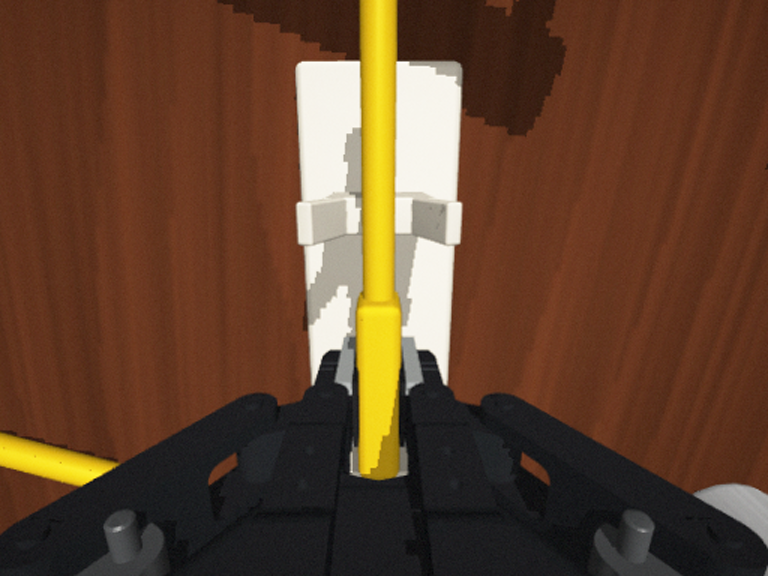

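View pics/d16b.png

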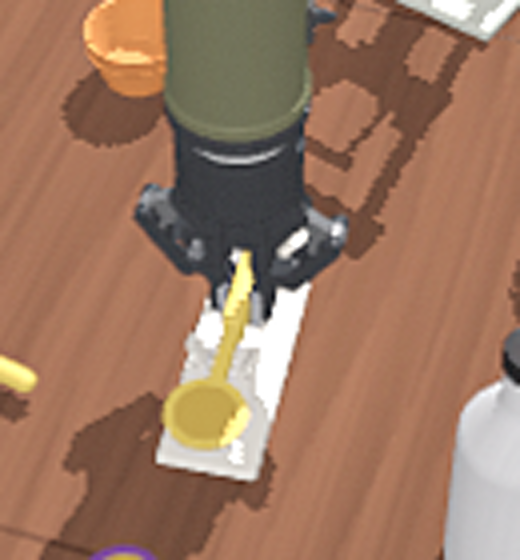

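The rod is centred in the front notch (column 379, notch 347–412) and about 3 mm high. I'll lower until it touches.

{"op": "arm_command", "data": {
  "rows": [1, 0, 0, 1, 0, 0, 0, 1, 0, 0, 1, 0, 0, 0, 1, 0, 0, 0, 0, 0, 0]
}}

```text
time: 18.55
tcp_pos: [0.5236, -0.2273, 0.0265]
tool_rot: [0.999, 0.044, -0.0, -0.0]
wrist_force: [0.1, 0.1, -0.4]
gripper_width: 0.142
```

{"op": "arm_command", "data": {
  "rows": [1, 0, 0, 0.7, 0, 0, 0, 1, 0, 0, 0, 0, 0, 0]
}}

```text
time: 18.75
tcp_pos: [0.5236, -0.2273, 0.0258]
tool_rot: [0.999, 0.044, -0.0, -0.0]
wrist_force: [-0.1, 0.4, -0.6]
gripper_width: 0.152
```

```bash
python3 -c "
from h import *
st();capture('scene');st()"
```

```text
t18.75 z 0.0258 lx -379.1 ly -83.1 F [-0.1  0.4 -0.6] T_liftx -0.013 T_lifty 0.035 w 0.152
t18.80 z 0.0259 lx -379.1 ly -83.1 F [ 0.2  0.4 -0.6] T_liftx 0.065 T_lifty 0.031 w 0.149
```

{"op": "arm_command", "data": {
  "rows": [1, 0, 0, 0.6, 0, 0, 0, 1, 0, 0, 0, 0, 0, 0]
}}

```text
time: 19.0
tcp_pos: [0.5237, -0.2273, 0.0255]
tool_rot: [0.999, 0.044, 0.0, 0.0]
wrist_force: [-0.8, 0.8, 3.1]
gripper_width: 0.145
```

{"op": "arm_command", "data": {
  "rows": [1, 0, 0, 0.6, 0, 0, 0, 1, 0, 0, 0, 0, 0, 0]
}}

```text
time: 19.2
tcp_pos: [0.5237, -0.2273, 0.0255]
tool_rot: [0.999, 0.044, 0.0, -0.0]
wrist_force: [-2.9, 1.4, 8.8]
gripper_width: 0.139
```

```bash
python3 -c "
from h import *
st();capture('scene');st()"
```

```text
t19.20 z 0.0255 lx -379.1 ly -83.2 F [-2.9  1.4  8.8] T_liftx 0.511 T_lifty -0.098 w 0.139
t19.25 z 0.0255 lx -379.1 ly -83.2 F [-2.4  0.1  8.8] T_liftx 0.494 T_lifty -0.131 w 0.148
```

Seated: z is 0.0255, the same as at pick-up. I'll ease off, then open. The fingers swing back as they open, and the rest leaves room for that.

{"op": "arm_command", "data": {
  "rows": [1, 0, 0, -0.8, 0, 0, 0, 0.5, 0, 0, 0, 0, 0, 0, 0.2, 0, 0, 0, 0, 0, 0, -0.2, 0, 0, 0, 0, 0, 0, -0.5, 0, 0, 0, 0, 0, 0],
  "squeeze": 20
}}

```text
time: 19.75
tcp_pos: [0.5236, -0.2273, 0.0253]
tool_rot: [0.999, 0.044, -0.0, -0.0]
wrist_force: [-0.5, -0.2, -0.1]
gripper_width: 0.726
```

{"op": "arm_command", "data": {
  "rows": [-1, 0, 0, 0, 0, 0, 0, -1, 0, 0, 0, 0, 0, 0, -1, 0, 0, 0, 0, 0, 0, -1, 0, 0, 0, 0, 0, 0]
}}

```text
time: 20.15
tcp_pos: [0.5236, -0.2273, 0.0255]
tool_rot: [0.999, 0.044, -0.0, 0.0]
wrist_force: [0.7, -0.0, 0.6]
gripper_width: 1.002
```

```bash
python3 - <<'E'
from h import *
st(); c=snap('wrist','w17'); st()
cv2.imwrite('pics/w17b.png',cv2.resize(c['image'][:,:,::-1],(768,576),interpolation=cv2.INTER_CUBIC))
E
```

```text
t20.15 z 0.0255 lx -379.1 ly -83.1 F [ 0.7 -0.   0.6] T_liftx 0.034 T_lifty -0.023 w 1.002
t20.20 z 0.0255 lx -379.1 ly -83.1 F [-0.1 -0.   0.1] T_liftx -0.008 T_lifty 0.018 w 0.999
```

View pics/w17b.png

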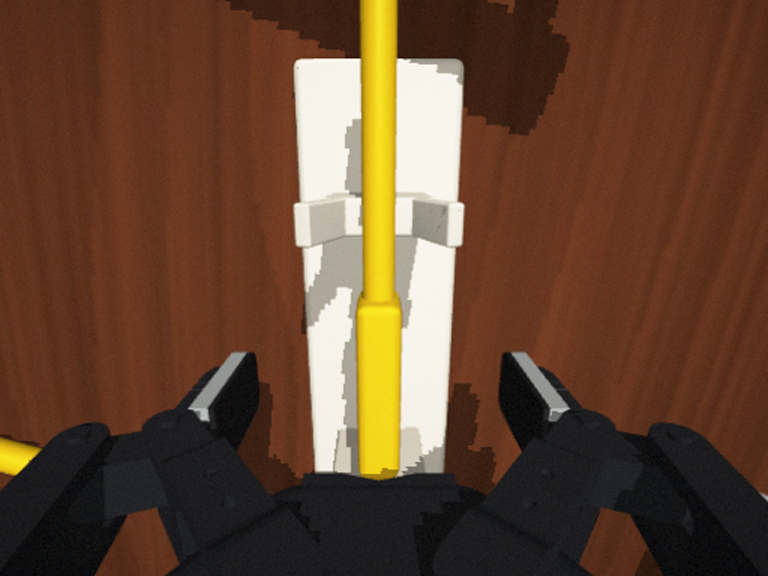

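The spoon lies in the notches, free of both fingers. I'll rise now.

{"op": "arm_command", "data": {
  "rows": [-1, 0, 0, -10, 0, 0, 0, -1, 0, 0, -30, 0, 0, 0, -1, 0, 0, -45, 0, 0, 0, -1, 0, 0, -45, 0, 0, 0, -1, 0, 0, -40, 0, 0, 0]
}}

```text
time: 20.7
tcp_pos: [0.5235, -0.2275, 0.1985]
tool_rot: [0.999, 0.044, 0.001, 0.0]
wrist_force: [0.3, -0.3, 0.4]
gripper_width: 0.997
```

{"op": "arm_command", "data": {
  "rows": [-1, 0, 0, -30, 0, 0, 0, -1, 0, 0, 0, 0, 0, 0, -1, 0, 0, 0, 0, 0, 0, -1, 0, 0, 0, 0, 0, 0]
}}

```text
time: 21.1
tcp_pos: [0.523, -0.2269, 0.2248]
tool_rot: [0.999, 0.044, -0.001, -0.0]
wrist_force: [0.4, 0.1, -0.6]
gripper_width: 0.996
```

```bash
python3 - <<'E'
from h import *
st(); snap('scene','s18'); snap('side','d18'); c=snap('wrist','w18'); st()
a=cv2.imread('pics/s13.png').astype(int);b=cv2.imread('pics/s18.png').astype(int);d=np.abs(a-b)[95:225,370:430];print((d>25).sum())
crop('s18',170,95,430,290,3,'s18b'); crop('d18',180,55,350,310,2.3,'d18b')
E
```

```text
t21.10 z 0.2248 lx -378.9 ly -82.4 F [ 0.4  0.1 -0.6] T_liftx 0.054 T_lifty -0.056 w 0.996
t21.25 z 0.2244 lx -379.0 ly -82.5 F [ 0.3 -0.3  0.8] T_liftx 0.070 T_lifty 0.002 w 1.001
0
```

View pics/s18b.png

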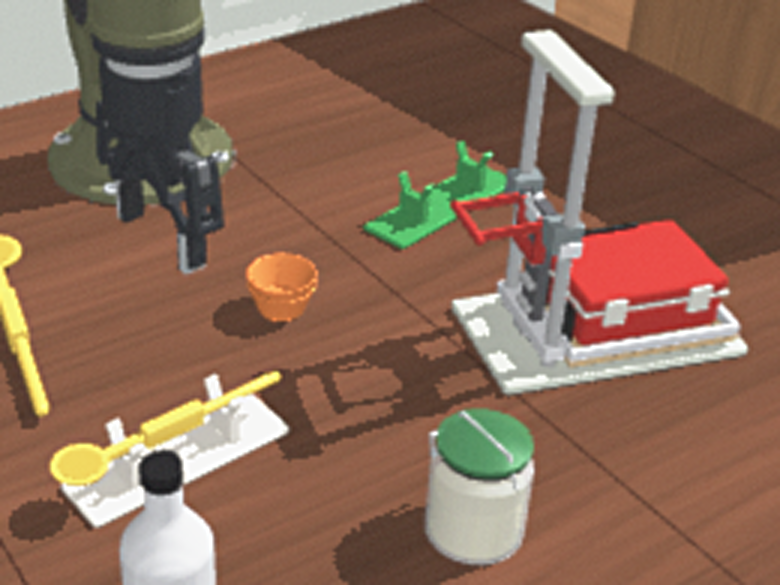

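View pics/d18b.png

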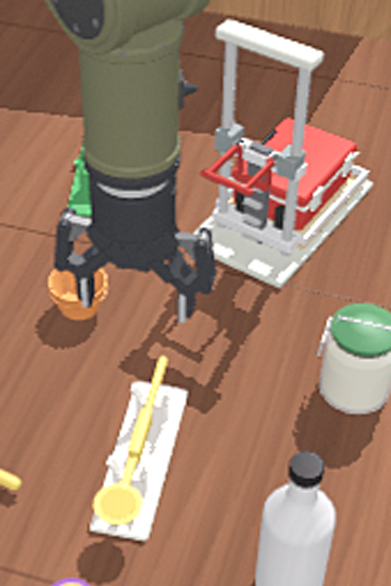

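View pics/w18.png

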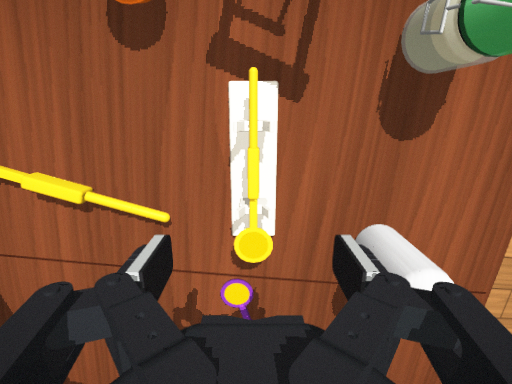

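The shelf and lunchbox are down, the spoon lies in both notches (grip at (170,425) in the scene crop), the other objects stand where they were, and the arm is clear. I'm handing in.

```bash
python3 -c "
from bench import *
print(sign_off())"
```

```text
the job is handed in; nothing more can be done
None
```

The lift is fully down with the lunchbox on it, and the spoon is back in the notches of its white rest. I handed the job in at about 21 s of the 69 s allowed.

**What I did:** I gripped the small yellow spoon, slid its rod under the cross-bar and felt contact. I then raised the bar in steps of 0.5–1 mm. The nose came clear after about 11 mm and I held the bar there, with no force rise that would mark the stop. I kept it raised for 4 s while the shelf sank, then lowered the spoon, drew it out, laid it back and let go.

**Force on the catch:** single readings, with about 1 N of noise, peaked near 5 N while raising the bar; the limit is 6 N. They fell to 2–3.5 N once it was freed.

**Last checks:**
- **Shelf:** there was no image change over the last 0.5 s of holding, nor between then and the final picture. My rough image estimate of the drop was 94–97 mm against the nominal 100 mm. I put the gap down to pixel error, since the next tooth would have stopped it at 84 mm and the catch was still up.
- **Spoon:** it reached the rest at the same height as at pick-up. I pressed it in with about 9 N, slightly firmer than needed, and eased off before opening the fingers.
- **Other objects:** the bottle, jar, cups and look-alikes appear unmoved, and the arm is clear of everything.

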